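Clamp a flanged tube in the drilling cradle

ROBOT

A 6-joint arm with a two-finger parallel gripper is mounted at the origin on the work surface. World frame = base frame: x ahead of the robot, y to its left, z up, the work surface at z = 0. Lengths are in m, angles in rad, forces in N, time in s.
With the tool pointing down it reaches from about 0.25 to 0.775 m from the base axis. Payload 4 kg.
Tool frame: the origin (TCP) lies between the finger pads; the fingertips stand 19 mm ahead of it and the grasp point (between the pads) is the TCP (tips_ahead is the distance from the TCP to the fingertips, in m); z points along the fingers, y is the direction in which the jaws open and shut (so a half turn about z gives the same grasp; the last joint's range is limited). The gripper opens to 85 mm and grips with 20 to 120 N. Pads are 22 mm wide; open, the fingers measure 114 mm over their backs; the gripper's body (76 mm by 85 mm) begins 54 mm behind the grasp point. The pads swing forward as they close: fully open they stand 13 mm farther back than shut.
Start: joints at [1.117, 0.087, 1.371, -0, 1.684, -0.103], TCP at [0.189, 0.517, 0.25] pointing down, gripper open.
Joint ranges: [-3.1, 3.1], [-0.76, 2.03], [0.27, 2.55], [-1.08, 4.22], [0.17, 2.65], [-2.57, 2.57]. Speed limits (rad/s): [2.79, 2.79, 3.14, 3.14, 3.14, 3.14].

INTERFACE

Orientations are given as a 3x3 rotation matrix whose columns are the frame's x, y, z axes.
In Python, from plant import read_state, read_camera, get_calibration, job_done, boxes_of, masks_of, tips_ahead gives the robot as it stands.
- The arm moves only by the tool carry_out, never from a script. Its argument "targets" is a list of rows, each an object of numbers: "rx", "ry", "rz": the turn, a rotation vector about the world's x, y, z in degrees; "tx", "ty", "tz": the shift along the world's x, y, z in mm; "jaw": the opening, from -1 (shut) to 1 (fully open). In form: [{"rx": .., "ry": .., "rz": .., "tx": .., "ty": .., "tz": .., "jaw": ..}, ...]. A call has 1 to 5 rows; each row shifts and turns the commanded pose from where the row before left it; what a row does not reach is not made up. A row lasts 1/12 s, in which the tool goes at most 41.7 mm and 7.16 degrees, less where a joint would pass 70% of its speed; a pose out of reach is approached as far as the arm can. A call is refused whole if a number of a shift passes 41.7 or a number of a turn 7.16, either way. A call with a gripper value outside its range is refused whole. The fingers move at their own pace and stop on an object; "grip_force" is the grip in N (left out, the last holds). Time passes only in rows, so rows that do not move let the fingers close. It gives the time, the measured TCP pose, the force and the opening at its end, in the units of the state.
- read_state(): the state, without advancing time (a new reading comes with each control period).
- read_camera(name): name is "side" or "top" or "wrist"; returns the picture (400x640x3 uint8, red, green, blue); there is no depth.
- get_calibration(name): a dict with "mtx" (3x3 intrinsics, pixels), "R" (3x3) and "t" (3): a world point X has camera coordinates R X + t. Camera axes: x right, y down, z forward; pixel columns grow to the right and rows downward; lengths in m; the calibration is good to about 2 mm. A picture is of the moment at which its call begins: read the wrist's pose just before it. get_calibration takes no time and is no camera call; for the wrist camera it gives the pose at the moment of the call.
- job_done(): hands the job in, once; it reports no verdict.
Trained networks look in the newest picture that a camera, given by its name, has taken for a name from the list of things; names that differ only in an ending like _2 or _b are one class to them, and where a whole thing is asked for, a point or a joint stands for the part that bears it (a point fixed in the world has none). Each returns a list of dicts, best first, with "confidence" (0 to 1); they miss things now and then, are a little off and sometimes report something else, mostly with a low value. They report only what shows in the picture. A call takes as long as a camera call. They do not tell look-alikes from the thing itself.
- boxes_of(camera, label): "centre" ([x, y, z] in m, in world coordinates, good to about 4 mm: the middle of the surface that is visible of it).
- masks_of(camera, label): "region" (400x640 bool, what is visible of it).
The state is a dict: "t": time; "qpos": joint angles; "joint_velocities": joint speeds; "joint_torque": joint torques, N m; "tool_pos": TCP position; "ee_rot": TCP orientation; "force": force on the tool from outside, world axes, zero at the start; "torque": the same for the moment, N m; "width": finger opening in m.
Only numpy, scipy, OpenCV 4.12 (cv2) and the standard library are available. Lean on these libraries where they do the work, as an engineer would, in place of code of your own. Each camera call takes 0.05 s, during which the arm holds its last target.

TASK

Clamp the flanged tube in the drilling cradle, ready for drilling: lift the sprung clamp bar and swing it right aside, about a quarter turn, lay the tube in the V supports with its flange dropped fully into the locator's slot, feeling gently for the slot, then swing the bar back and lower it gently into its keeper so that it clamps the tube. Never force or strike the tube, let nothing snap down on it, and leave everything else where it is.

Things in the scene. Friction and masses are not known exactly. Their poses are not given: they have to be found in the camera images.
- cradle: Drilling cradle, fixed to the bench: dark steel plate 150 (x) x 175 (y) x 10 mm with two bright steel V supports (90 degree V, 31 mm slopes, tops 37 mm high) in line along y; also its clamp post, bar and keeper. Origin on the bench, z up, x across the V away from the post. Nothing stands within 40 mm of the tube's axis from y = -15 to +45 mm but the plate (and the bar, unless aside).
- seat (a point): Point 35 mm above the cradle's origin, same axes: here, along y, runs the axis of a seated tube. The fixed V is 18 mm long, centred at y = +55 mm. Seated, the tube's middle lies within 10 mm of this point in y (it depends on the locator), level with it, with the flange end towards -y.
- locator_range (a point): Middle of the locator's range (seat y = -50 mm), same axes. The locator is two V pieces, 18 mm long each, with an 8.5 mm open slot between them for the flange. It is locked anywhere from -9 to +9 mm in y of here and is NOT measured: look or feel for the slot. A flange riding on its Vs, not in the slot, holds that end of the tube 10 mm too high. Beside the locator is wrong too.
- post (a point): Axis of the clamp post, 53 mm above the bench, at x = -58, y = 0 mm of the cradle, same axes: an upright steel post 14 mm across, 84 mm high. The bar's 28 mm sleeve slides and turns on it.
- keeper (a point): Between the tops of the keeper's two ears, 55 mm above the bench, at x = 52, y = 0 mm of the cradle. The ears stand 22 mm apart in y and are 10 mm thick in x. With the bar closed and low its free end lies between them; it must be lifted at least 13 mm to turn out over the ears, or back in.
- knob (a point): Centre of the black upright cylindrical knob, 22 mm across, 38 mm tall, on the clamp bar, 142 mm from the post's axis; 19 mm above the bar's top face. x points along the bar away from the post. Bar: aluminium, 16 mm wide, 10 mm thick, ends 12 mm beyond the knob's axis; its top face is 53 mm above the bench when down. Closed, it crosses the seat at y = 0.
- lift (a joint): Height of the clamp bar in m: 0 when down, 0.034 at most. Spring and weight pull it down with about 8 N at 0 and 13 N at the top, wherever it is turned; a damper adds 40 N per m/s. Let go, it snaps down at over 0.2 m/s. Closed on a seated tube it rests at about 0.006; to pass over a seated tube it needs 0.008 or more.
- bar (a joint): Swing of the clamp bar about the post in rad: 0 closed across the cradle (a stop); positive is anticlockwise from above, towards the cradle's +y, 1.65 at most. Light friction holds it at any angle.
- barrel: The flanged tube as a whole; origin and axes as barrel_mid.
- barrel_mid (a point): Middle of the flanged tube, on its axis: aluminium, dark closed ends, 28 mm across, 160 mm long, about 0.2 kg, one flange 42 mm across and 6 mm thick, 50 mm from the middle along +x (x runs along the tube). It starts level in a wooden rest, axis 35 mm above the bench; within 40 mm of its middle there is only the rest's 8 mm plank below.
- flange (a point): Centre of the tube's flange, on the axis, 50 mm from the middle.
- plain_mid (a point): Middle of a bystander: a plain tube without a flange, 28 mm across and 160 mm long, in a like wooden rest. The two rests may be swapped. Leave it in its rest.
- screw_jar: Bystander: glass jar with steel lid, 64 mm across, 85 mm tall; origin at the centre of its underside.
- tin: Bystander: steel tin, 74 mm across, 100 mm tall; origin at the centre of its underside.
- tape_measure: Bystander: grey tape measure, 68 by 38 by 60 mm tall; origin under its centre.
- screwdriver: Bystander: screwdriver lying on the bench.
- wrench: Bystander: wrench lying on the bench.
- offcut: Bystander: wood offcut, 90 by 45 by 38 mm tall; origin under its centre.
Mind the look-alikes: they are no part of the job. Leave any blue look-alike of the barrel alone.

How it is judged:
By the outcome, as a careful person would: the job done as asked, in the order asked, and still so for the second after the job is handed in, with the robot touching nothing.
It also fails if it takes over 72 s, if anything falls off the work surface, if the arm or the gripper's body presses on something with over 40 N, if the wrist force passes 120 N, or if a joint passes its speed limit or range.

## Working session

There is one attempt and no reset: what is moved stays moved. The work goes in short steps, Python scripts to look and compute and a tool call to move; the robot and the scene stay as the last step left them, time stands still between calls to the robot, and variables do not carry over. Pictures are saved under pics/ and viewed, and the job is handed in when it is done.

Besides the shell and the picture viewer there is one more tool, called after "Call:" by a JSON object that holds its "fn" and its "kwargs", one argument or row to a line. carry_out: Moves the arm, as the interface text tells. Its arguments: {"type":"object","properties":{"targets":{"type":"array","items":{"type":"object","properties":{"rx":{"type":"number"},"ry":{"type":"number"},"rz":{"type":"number"},"tx":{"type":"number"},"ty":{"type":"number"},"tz":{"type":"number"},"jaw":{"type":"number"}}}},"grip_force":{"type":"number"}},"required":["targets"]}

```bash
ls; mkdir -p pics
python3 - <<'E'
from plant import *
import cv2,numpy as np
s=read_state()
print(s)
for c in ["side","top","wrist"]:
    im=read_camera(c); cv2.imwrite(f"pics/a_{c}.png",im[:,:,::-1])
    k=get_calibration(c); print(c,k)
E
```

```text
pics
{'t': 0.0, 'qpos': array([ 1.11690956e+00,  8.79755537e-02,  1.37223467e+00,  1.84438040e-05,
        1.68357076e+00, -1.03104813e-01]), 'joint_velocities': array([ 0.00059343,  0.00050544, -0.00136496,  0.00295934, -0.00067382,
        0.00060672]), 'joint_torque': array([ 9.57079865e-04, -3.51880538e+01, -3.13265669e+01, -1.01603059e-04,
        1.08978135e-02,  8.10247656e-06]), 'tool_pos': array([0.18880718, 0.51611307, 0.24913776]), 'ee_rot': array([[-9.39104883e-01,  3.43629257e-01, -9.75972456e-04],
       [ 3.43630557e-01,  9.39102872e-01, -1.95872886e-03],
       [ 2.43461995e-04, -2.17482579e-03, -9.99997605e-01]]), 'force': array([ 1.33817028, -0.32105845,  0.13316763]), 'torque': array([-0.01361275, -0.0336274 , -0.04862202]), 'width': 0.08534124808361714}
side {'mtx': array([[442.54687316,   0.        , 320.80424302],
       [  0.        , 442.54687316, 202.97794675],
       [  0.        ,   0.        ,   1.        ]]), 'R': array([[ 0.91926893, -0.39360413,  0.00451907],
       [-0.27566636, -0.65193361, -0.70639268],
       [ 0.28098521,  0.64811909, -0.70780573]]), 't': array([-0.5202068 ,  0.1127188 ,  1.49293915])}
top {'mtx': array([[464.06882845,   0.        , 317.52247057],
       [  0.        , 464.06882845, 198.32970148],
       [  0.        ,   0.        ,   1.        ]]), 'R': array([[-0.01372404, -0.99988522, -0.00641807],
       [-0.9924269 ,  0.01440469, -0.12198914],
       [ 0.12206759,  0.00469528, -0.99251068]]), 't': array([-0.1080897 ,  0.51825703,  1.64530898])}
wrist {'mtx': array([[308.8134673 ,   0.        , 315.00776803],
       [  0.        , 308.8134673 , 195.80976684],
       [  0.        ,   0.        ,   1.        ]]), 'R': array([[ 0.34406489,  0.93894313, -0.00226911],
       [ 0.89336756, -0.32661854,  0.30856885],
       [ 0.28898746, -0.10819486, -0.9511993 ]]), 't': array([-0.54885794, -0.03981651,  0.38002478])}
```

View pics/a_top.png

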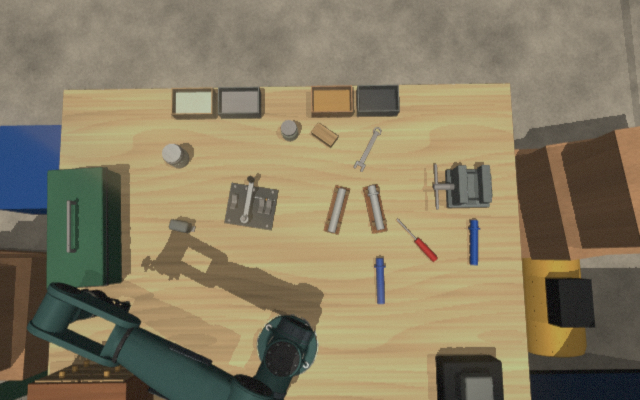

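View pics/a_side.png

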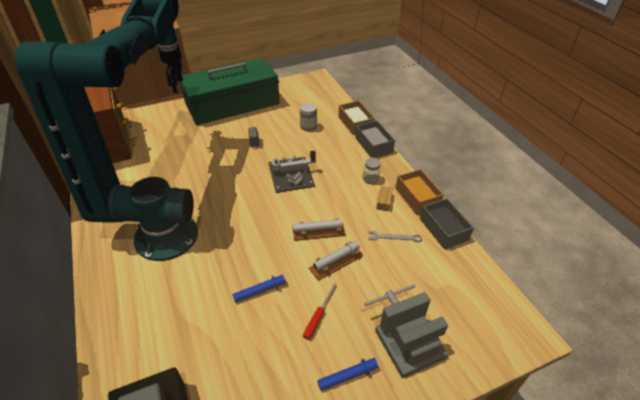

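View pics/a_wrist.png

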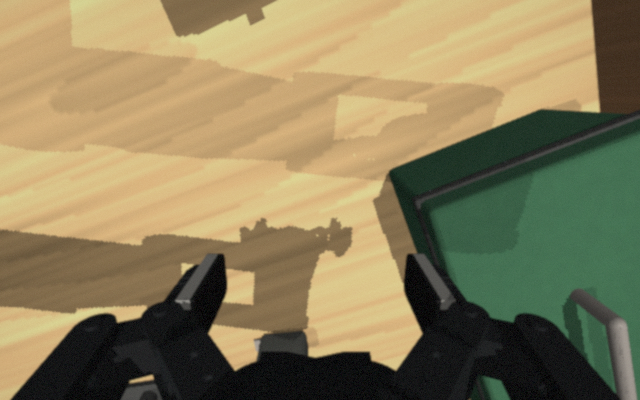

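```bash
cat > h.py <<'E'
from plant import *
import cv2,numpy as np
def ray(cam,u,v,z,k=None):
    k=k or get_calibration(cam)
    d=np.linalg.inv(k["mtx"])@np.array([u,v,1.]); R=k["R"];t=k["t"]
    o=-R.T@t; d=R.T@d
    return o+d*(z-o[2])/d[2]
def proj(cam,X,k=None):
    k=k or get_calibration(cam)
    c=k["R"]@np.array(X)+k["t"]; p=k["mtx"]@c; return p[:2]/p[2]
E
python3 - <<'E'
from h import *
a=cv2.imread("pics/a_top.png")
cv2.imwrite("pics/a_topz.png",cv2.resize(a[170:240,215:295],None,fx=9,fy=8,interpolation=cv2.INTER_CUBIC))
a=cv2.imread("pics/a_side.png")
cv2.imwrite("pics/a_sidez.png",cv2.resize(a[140:280,260:370],None,fx=4,fy=4,interpolation=cv2.INTER_CUBIC))
for cam in["top","side"]:
  for l in ["cradle","knob","barrel","barrel_mid","flange","plain_mid","post","keeper","locator_range","seat"]:
    try:
        for b in boxes_of(cam,l)[:3]: print(cam,l,np.round(b["centre"],4),round(b["confidence"],2))
    except Exception as e: print(l,e)
E
```

```text
top cradle [0.497  0.1242 0.0057] 0.77
top knob [0.5154 0.1315 0.0517] 0.77
top barrel [ 0.2274 -0.3352  0.0271] 0.82
top barrel [ 0.482  -0.3196  0.05  ] 0.53
top barrel [ 0.6981 -0.3025  0.0077] 0.53
top barrel_mid [ 0.3544 -0.6691  0.0258] 0.85
top barrel_mid [ 0.482  -0.3212  0.0457] 0.77
top barrel_mid [ 0.226  -0.3305  0.0284] 0.58
top flange [ 0.2247 -0.3348  0.0308] 0.95
top flange [ 0.4816 -0.3242  0.0469] 0.84
top flange [ 0.3549 -0.6693  0.0284] 0.74
top plain_mid [ 0.7591 -0.0184  0.0853] 0.57
top plain_mid [ 0.474  -0.1817  0.0406] 0.53
top plain_mid [0.5182 0.132  0.0553] 0.22
top post [0.4958 0.1227 0.0111] 0.92
top keeper [0.4951 0.1264 0.0136] 0.73
top keeper [ 0.4835 -0.3234  0.0477] 0.6
top locator_range [0.4958 0.1232 0.0102] 0.87
top locator_range [0.4216 0.3693 0.056 ] 0.3
top seat [0.494  0.1266 0.0136] 0.78
side cradle [0.4953 0.1201 0.0118] 0.64
side knob [0.5217 0.1303 0.0603] 0.62
side barrel [ 0.3532 -0.677   0.026 ] 0.74
side barrel [ 0.2223 -0.3391  0.0317] 0.72
side barrel_mid [ 0.4806 -0.3326  0.0479] 0.92
side barrel_mid [ 0.2235 -0.3404  0.0267] 0.91
side barrel_mid [ 0.35   -0.6778  0.0315] 0.87
side flange [ 0.3479 -0.6764  0.0296] 0.8
side flange [ 0.4808 -0.3289  0.0488] 0.79
side flange [ 0.2194 -0.3395  0.0281] 0.79
side plain_mid [ 0.4721 -0.1848  0.0498] 0.63
side post [0.4913 0.1181 0.0115] 0.73
side post [ 0.4717 -0.1895  0.0494] 0.31
side keeper [0.4973 0.1162 0.0092] 0.95
side locator_range [0.4909 0.1163 0.013 ] 0.71
side locator_range [ 0.4831 -0.3259  0.0473] 0.24
side seat [0.4975 0.1197 0.0152] 0.57
side seat [0.4197 0.3553 0.0522] 0.34
```

View pics/a_topz.png

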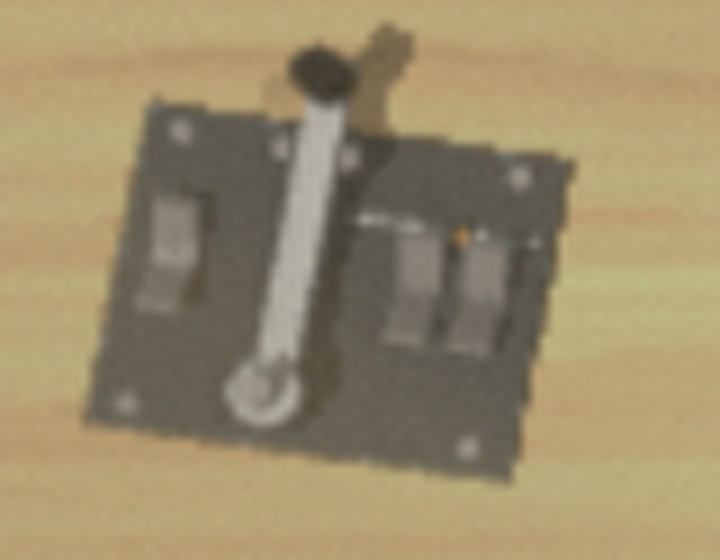

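View pics/a_sidez.png

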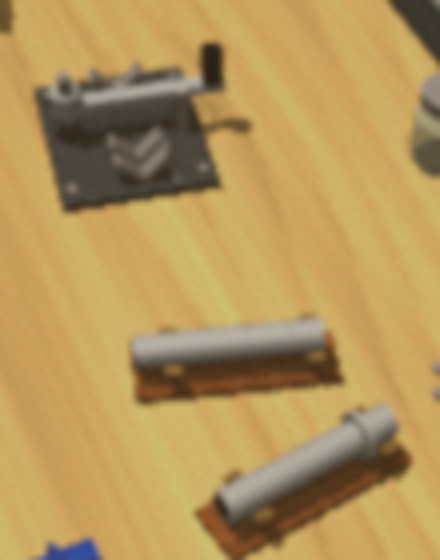

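Run:
```python
from h import *
z=lambda u,v:(215+u/9,170+v/8)
for n,p,h in [("TL",(152,100),.01),("TR",(575,158),.01),("BR",(510,482),.01),("BL",(85,425),.01),("knobtop",(320,60),.091),("posttop",(258,388),.084)]:
    print(n,np.round(ray("top",*z(*p),h),4))
for n,p,h in [("F",(374,186),.056),("Fend",(380,230),.035),("Fend0",(369,184.5),.035),("plainA",(341,187),.045),("plainB",(331,232),.045),("tape",(180,226),.06),("jar",(289,129),.085),("tin",(172,154),.1)]:
    print(n,np.round(ray("top",*p,h),4))
from plant import *
a=read_camera("top")
m=masks_of("top","barrel_mid")
for r in m[:4]:
    ys,xs=np.nonzero(r["region"]); print(r["confidence"],xs.mean(),ys.mean(),xs.min(),xs.max(),ys.min(),ys.max(),len(xs))
```

```text
TL [0.5826 0.1989 0.01  ]
TR [0.5531 0.026  0.01  ]
BR [0.405  0.0528 0.01  ]
BL [0.4333 0.2248 0.01  ]
knobtop [0.5863 0.1181 0.091 ]
posttop [0.4432 0.1426 0.084 ]
F [ 0.5551 -0.3176  0.056 ]
Fend [ 0.399 -0.337  0.035]
Fend0 [ 0.5639 -0.3022  0.035 ]
plainA [ 0.5548 -0.2004  0.045 ]
plainB [ 0.3939 -0.1617  0.045 ]
tape [0.4218 0.3715 0.06  ]
jar [ 0.7604 -0.0174  0.085 ]
tin [0.6725 0.3932 0.1   ]
0.79 380.003355704698 282.0872483221477 376 384 259 303 298
0.66 375.4054794520548 206.3972602739726 368 383 185 229 365
0.54 473.35568513119534 241.42857142857142 469 478 220 264 343
0.24 289.2231075697211 130.54581673306774 282 297 121 140 251
```

Run:
```python
from h import *
s=read_state();k=get_calibration("wrist")
c=-k["R"].T@k["t"]; R=s["ee_rot"]
print("cam in tool",R.T@(c-s["tool_pos"]), "axis",R.T@k["R"][2], "xaxis",R.T@k["R"][0])
```

```text
cam in tool [ 0.07914508 -0.00012586 -0.12315133] axis [-3.08749825e-01 -5.71476423e-04  9.51143112e-01] xaxis [-4.13015738e-04  9.99999806e-01  4.66762331e-04]
```

Call:
{"fn": "carry_out", "kwargs": {
  "targets": [
    {"tx": 18,"ty": -30,"tz": -2,"rz": 0.8},
    {"tx": 18,"ty": -30,"tz": -2,"rz": 0.8},
    {"tx": 18,"ty": -30,"tz": -2,"rz": 0.8},
    {"tx": 18,"ty": -30,"tz": -2,"rz": 0.8},
    {"tx": 18,"ty": -30,"tz": -2,"rz": 0.8}
  ]
}}

```text
invalid input at $.targets[0]: expected keys rx, ry, rz, tx, ty, tz, jaw
```

Call:
{"fn": "carry_out", "kwargs": {
  "targets": [
    {"tx": 18,"ty": -30,"tz": -2,"rz": 0.8},
    {"tx": 18,"ty": -30,"tz": -2,"rz": 0.8},
    {"tx": 18,"ty": -30,"tz": -2,"rz": 0.8},
    {"tx": 18,"ty": -30,"tz": -2,"rz": 0.8},
    {"tx": 18,"ty": -30,"tz": -2,"rz": 0.8}
  ]
}}

```text
invalid input at $.targets[0]: expected keys rx, ry, rz, tx, ty, tz, jaw
```

Call:
{"fn": "carry_out", "kwargs": {
  "targets": [
    {"tx": 18,"ty": -30,"tz": -2,"rz": 0.8},
    {"tx": 18,"ty": -30,"tz": -2,"rz": 0.8},
    {"tx": 18,"ty": -30,"tz": -2,"rz": 0.8},
    {}
  ]
}}

```text
invalid input at $.targets[0]: expected keys rx, ry, rz, tx, ty, tz, jaw
```

Run:
```python
from h import *
s=read_state();print(s["t"],s["tool_pos"],s["ee_rot"][:,1],s["force"],s["qpos"],s["joint_velocities"].round(3))
import pickle
im=read_camera("wrist");pickle.dump(get_calibration("wrist"),open("b.pkl","wb"))
cv2.imwrite("pics/b_w.png",im[:,:,::-1])
```

```text
1.25 [0.18902068 0.51650473 0.25031183] [3.43678227e-01 9.39087469e-01 2.77477400e-05] [-0.69450664 -0.3135596   0.12263175] [ 1.11688135e+00  8.72296119e-02  1.37072529e+00  2.89555044e-06
  1.68361016e+00 -1.03083732e-01] [ 0.001  0.     0.002 -0.    -0.    -0.001]
```

View pics/b_w.png

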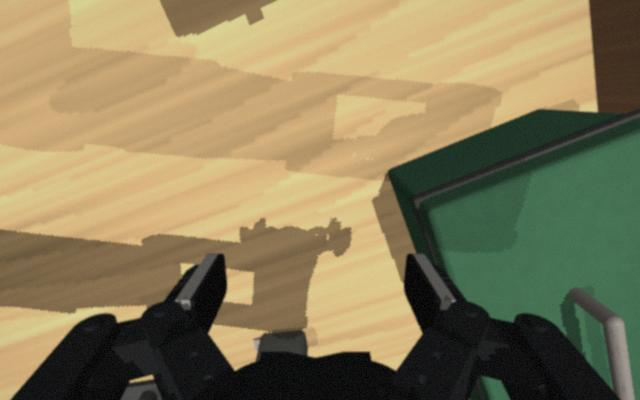

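Call:
{"fn": "carry_out", "kwargs": {
  "targets": [
    {"rx": 0,"ry": 0,"rz": 0.8,"tx": 18,"ty": -30,"tz": -2,"jaw": 1},
    {"rx": 0,"ry": 0,"rz": 0.8,"tx": 18,"ty": -30,"tz": -2,"jaw": 1},
    {"rx": 0,"ry": 0,"rz": 0.8,"tx": 18,"ty": -30,"tz": -2,"jaw": 1},
    {"rx": 0,"ry": 0,"rz": 0.8,"tx": 18,"ty": -30,"tz": -2,"jaw": 1},
    {"rx": 0,"ry": 0,"rz": 0.8,"tx": 18,"ty": -30,"tz": -2,"jaw": 1}
  ]
}}

```text
t: 1.72
tool_pos: [0.2794, 0.3652, 0.2403]
ee_rot: [[-0.961, 0.276, 0.0], [0.276, 0.961, 0.0], [-0.0, 0.0, -1.0]]
force: [0.5, -0.5, -0.1]
width: 0.0855
```

Call:
{"fn": "carry_out", "kwargs": {
  "targets": [
    {"rx": 0,"ry": 0,"rz": 0.8,"tx": 18,"ty": -30,"tz": -2,"jaw": 1},
    {"rx": 0,"ry": 0,"rz": 0.8,"tx": 18,"ty": -30,"tz": -2,"jaw": 1},
    {"rx": 0,"ry": 0,"rz": 0.8,"tx": 18,"ty": -30,"tz": -2,"jaw": 1},
    {"rx": 0,"ry": 0,"rz": 0.8,"tx": 18,"ty": -30,"tz": -2,"jaw": 1},
    {"rx": 0,"ry": 0,"rz": 0.8,"tx": 18,"ty": -30,"tz": -2,"jaw": 1}
  ]
}}

```text
t: 2.13
tool_pos: [0.3695, 0.215, 0.2305]
ee_rot: [[-0.978, 0.209, 0.001], [0.209, 0.978, 0.0], [-0.001, 0.001, -1.0]]
force: [0.2, -0.5, 0.8]
width: 0.0855
```

Call:
{"fn": "carry_out", "kwargs": {
  "targets": [
    {"rx": 0,"ry": 0,"rz": 0.8,"tx": 18,"ty": -30,"tz": -2,"jaw": 1},
    {"rx": 0,"ry": 0,"rz": 0.8,"tx": 18,"ty": -30,"tz": -2,"jaw": 1},
    {"rx": 0,"ry": 0,"rz": 0.8,"tx": 18,"ty": -30,"tz": -2,"jaw": 1},
    {"rx": 0,"ry": 0,"rz": 0,"tx": 0,"ty": 0,"tz": 0,"jaw": 1}
  ]
}}

```text
t: 2.47
tool_pos: [0.4252, 0.1217, 0.2238]
ee_rot: [[-0.985, 0.175, 0.001], [0.175, 0.985, -0.003], [-0.001, -0.003, -1.0]]
force: [-0.5, 0.1, 0.5]
width: 0.0853
```

Run:
```python
from h import *
s=read_state();print(s["t"],s["tool_pos"],s["ee_rot"][:,1],s["force"],s["qpos"],s["joint_velocities"].round(3))
import pickle
pickle.dump(get_calibration("wrist"),open("b.pkl","wb"));im=read_camera("wrist")
cv2.imwrite("pics/b_w.png",im[:,:,::-1])
```

```text
2.4667 [0.42523421 0.12170841 0.22384075] [ 0.17535597  0.98450059 -0.00297752] [-0.47464963  0.129481    0.51927895] [ 0.15271366 -0.14915369  1.65287723 -0.00326102  1.63755384 -1.24203461] [ 0.083 -0.02   0.014  0.084  0.04   0.1  ]
```

View pics/b_w.png

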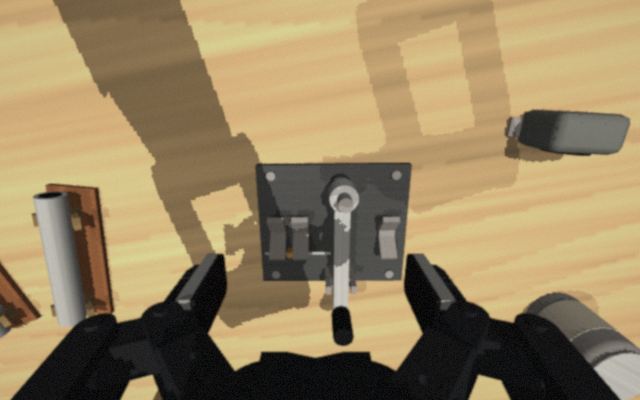

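Run:
```python
import cv2
a=cv2.imread("pics/b_w.png")
cv2.imwrite("pics/b_wz.png",cv2.resize(a[150:350,250:430],None,fx=4,fy=3,interpolation=cv2.INTER_CUBIC))
```

```text
(no output)
```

View pics/b_wz.png

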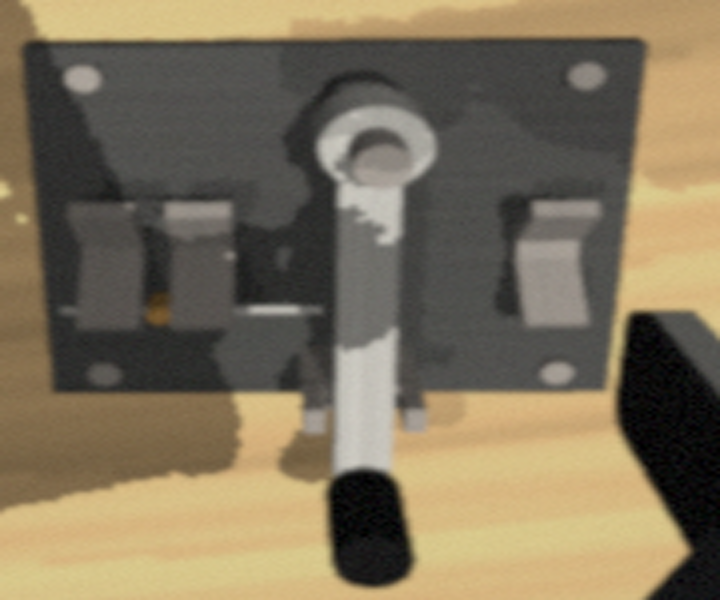

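```bash
cat > c.py <<'E'
from h import *
import pickle
k=pickle.load(open("b.pkl","rb"))
P=lambda x,y,z:ray("wrist",250+x/4,150+y/3,z,k)
pts={"knobtop":(373,560,.091),"post":(381,160,.084),"earL":(314,418,.055),"earR":(414,418,.055),
"TL":(27,42,.005),"TR":(645,40,.005),"BR":(605,390,.01),"BL":(55,390,.01),
"FVb0":(532,203,.037),"FVb1":(600,203,.037),"FVf0":(525,325,.037),"FVf1":(588,325,.037),
"L1b0":(68,204,.037),"L1b1":(135,204,.037),"L1f0":(78,328,.037),"L1f1":(143,328,.037),
"L2b0":(165,204,.037),"L2b1":(232,204,.037),"L2f0":(169,328,.037),"L2f1":(236,328,.037)}
Q={n:P(*p) for n,p in pts.items()}
for n in Q:print(n,Q[n].round(4))
d=Q["knobtop"]-Q["post"];print("bar len",np.hypot(*d[:2]),np.degrees(np.arctan2(d[1],d[0])))
c=np.mean([Q[n] for n in("TL","TR","BL","BR")],0);print("c",c)
e=Q["TL"]+Q["BL"];f=Q["TR"]+Q["BR"];g=(f-e);print("y axis yaw",np.degrees(np.arctan2(g[1],g[0]))-90,np.hypot(*g[:2])/2)
E
python3 c.py
```

```text
knobtop [0.5834 0.1221 0.091 ]
post [0.4432 0.1455 0.084 ]
earL [0.55   0.1137 0.055 ]
earR [0.5548 0.1408 0.055 ]
TL [0.4081 0.057  0.005 ]
TR [0.4378 0.2284 0.005 ]
BR [0.5837 0.2026 0.01  ]
BL [0.5536 0.0322 0.01  ]
FVb0 [0.4837 0.1849 0.037 ]
FVb1 [0.4869 0.203  0.037 ]
FVf0 [0.5326 0.1776 0.037 ]
FVf1 [0.5357 0.1951 0.037 ]
L1b0 [0.4622 0.0615 0.037 ]
L1b1 [0.4654 0.0793 0.037 ]
L1f0 [0.5119 0.053  0.037 ]
L1f1 [0.5151 0.0711 0.037 ]
L2b0 [0.4668 0.0873 0.037 ]
L2b1 [0.4699 0.1051 0.037 ]
L2f0 [0.5164 0.0784 0.037 ]
L2f1 [0.5197 0.097  0.037 ]
bar len 0.14218475215892376 -9.464649622759238
c [0.49579081 0.13005593 0.0075    ]
y axis yaw -9.914046592647722 0.17348553383059873
```

Call:
{"fn": "carry_out", "kwargs": {
  "targets": [
    {"rx": 0,"ry": 0,"rz": -3,"tx": 32,"ty": 0,"tz": -10,"jaw": 0.2},
    {"rx": 0,"ry": 0,"rz": -3,"tx": 32,"ty": 0,"tz": -10,"jaw": 0.2},
    {"rx": 0,"ry": 0,"rz": -3,"tx": 32,"ty": 0,"tz": -10,"jaw": 0.2},
    {"rx": 0,"ry": 0,"rz": -3,"tx": 32,"ty": 0,"tz": -10,"jaw": 0.2},
    {"rx": 0,"ry": 0,"rz": -3,"tx": 30,"ty": 0,"tz": -10,"jaw": 0.2}
  ]
}}

```text
t: 2.93
tool_pos: [0.5821, 0.1281, 0.1739]
ee_rot: [[-0.908, 0.419, 0.0], [0.419, 0.908, 0.001], [0.0, 0.001, -1.0]]
force: [0.3, 0.2, -0.5]
width: 0.0508
```

Call:
{"fn": "carry_out", "kwargs": {
  "targets": [
    {"rx": 0,"ry": 0,"rz": 0,"tx": 0,"ty": 0,"tz": -25,"jaw": 0.2},
    {"rx": 0,"ry": 0,"rz": 0,"tx": 0,"ty": 0,"tz": -20,"jaw": 0.2},
    {"rx": 0,"ry": 0,"rz": 0,"tx": 0,"ty": 0,"tz": 0,"jaw": 0.2}
  ]
}}

```text
t: 3.18
tool_pos: [0.5779, 0.1276, 0.1235]
ee_rot: [[-0.909, 0.417, -0.011], [0.417, 0.909, -0.001], [0.01, -0.005, -1.0]]
force: [-0.9, -0.8, -1.7]
width: 0.0511
```

Run:
```python
from h import *
import pickle
s=read_state();print(s["t"],s["tool_pos"],s["ee_rot"][:,1],s["force"],s["width"],tips_ahead())
k=get_calibration("wrist");im=read_camera("wrist")
for X in ((0.5834,0.1221,.091),(0.5834,0.1221,.053),(0.4432,0.1455,.084)): print(proj("wrist",X,k))
cv2.imwrite("pics/c_w.png",im[:,:,::-1])
```

```text
Traceback (most recent call last):
TypeError: 'float' object is not callable
```

Run:
```python
from h import *
import pickle
s=read_state();print(s["t"],s["tool_pos"],s["ee_rot"][:,1],s["force"],s["width"],tips_ahead)
k=get_calibration("wrist");im=read_camera("wrist")
for X in ((0.5834,0.1221,.091),(0.5834,0.1221,.053),(0.4432,0.1455,.084)): print(proj("wrist",X,k))
cv2.imwrite("pics/c_w.png",im[:,:,::-1])
```

```text
3.1833 [0.57790929 0.12762911 0.12353131] [ 0.41666882  0.90904417 -0.0050779 ] [-0.89138679 -0.80835641 -1.65534635] 0.05108921747606778 0.019
[310.87440637 256.64678467]
[311.89648402 229.53278648]
[228.2001413  -20.86025086]
```

View pics/c_w.png

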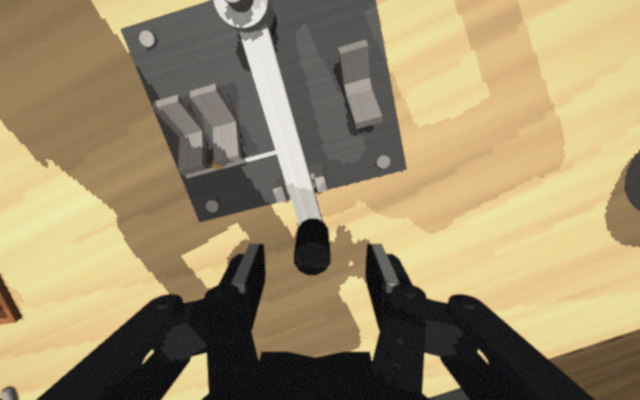

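Call:
{"fn": "carry_out", "kwargs": {
  "targets": [
    {"rx": 0,"ry": 0,"rz": 0,"tx": 2,"ty": -4,"tz": -18,"jaw": 0.2},
    {"rx": 0,"ry": 0,"rz": 0,"tx": 0,"ty": 0,"tz": -18,"jaw": 0.2},
    {"rx": 0,"ry": 0,"rz": 0,"tx": 0,"ty": 0,"tz": -10,"jaw": 0.2},
    {"rx": 0,"ry": 0,"rz": 0,"tx": 0,"ty": 0,"tz": 0,"jaw": 0.2}
  ]
}}

```text
t: 3.57
tool_pos: [0.5816, 0.1231, 0.0822]
ee_rot: [[-0.909, 0.417, -0.003], [0.417, 0.909, 0.0], [0.003, -0.001, -1.0]]
force: [0.1, 0.8, -0.7]
width: 0.0513
```

Call:
{"fn": "carry_out", "kwargs": {
  "targets": [
    {"rx": 0,"ry": 0,"rz": 0,"tx": 1.5,"ty": -0.5,"tz": -5,"jaw": 0.2},
    {"rx": 0,"ry": 0,"rz": 0,"tx": 0,"ty": 0,"tz": 0,"jaw": -0.7},
    {"rx": 0,"ry": 0,"rz": 0,"tx": 0,"ty": 0,"tz": 0,"jaw": -0.7},
    {"rx": 0,"ry": 0,"rz": 0,"tx": 0,"ty": 0,"tz": 0,"jaw": -0.7},
    {"rx": 0,"ry": 0,"rz": 0,"tx": 0,"ty": 0,"tz": 0,"jaw": -0.7}
  ],
  "grip_force": 40
}}

```text
t: 3.98
tool_pos: [0.5853, 0.1221, 0.0796]
ee_rot: [[-0.908, 0.418, 0.002], [0.418, 0.908, 0.0], [-0.002, 0.001, -1.0]]
force: [-0.1, -0.5, 1.0]
width: 0.0208
```

Call:
{"fn": "carry_out", "kwargs": {
  "targets": [
    {"rx": 0,"ry": 0,"rz": 0,"tx": 0,"ty": 0,"tz": 4,"jaw": -0.7},
    {"rx": 0,"ry": 0,"rz": 0,"tx": 0,"ty": 0,"tz": 6,"jaw": -0.7},
    {"rx": 0,"ry": 0,"rz": 0,"tx": 0,"ty": 0,"tz": 7,"jaw": -0.7},
    {"rx": 0,"ry": 0,"rz": 0,"tx": 0,"ty": 0,"tz": 7,"jaw": -0.7},
    {"rx": 0,"ry": 0,"rz": 0,"tx": 0,"ty": 0,"tz": 0,"jaw": -0.7}
  ],
  "grip_force": 60
}}

```text
t: 4.4
tool_pos: [0.584, 0.1221, 0.1024]
ee_rot: [[-0.909, 0.418, -0.002], [0.418, 0.909, 0.0], [0.001, -0.001, -1.0]]
force: [0.0, 0.9, -10.8]
width: 0.0203
```

Run:
```python
from h import *
s=read_state();print(s["t"],s["tool_pos"],s["ee_rot"][:,1],s["force"],s["torque"],s["width"])
im=read_camera("wrist");cv2.imwrite("pics/d_w.png",im[:,:,::-1])
im=read_camera("side");cv2.imwrite("pics/d_s.png",cv2.resize(im[120:220,230:390],None,fx=4,fy=4)[:,:,::-1])
# swing plan
p=np.array([.4432,.1455]);k=s["tool_pos"][:2]-p;print(np.hypot(*k))
a0=np.arctan2(k[1],k[0]);pr=k
for i in range(1,16):
    a=a0+np.radians(6*i);q=np.hypot(*k)*np.array([np.cos(a),np.sin(a)]);print(i,((q-pr)*1000).round(1),(p+q).round(3));pr=q
```

```text
4.4 [0.58401213 0.12209399 0.10240566] [ 4.17821441e-01  9.08529011e-01 -5.29211345e-04] [  0.01169113   0.87134087 -10.7609614 ] [ 0.27193973 -0.49987894 -0.1130357 ] 0.020265965278344924
0.14274417085647614
1 [ 1.7 14.8] [0.586 0.137]
2 [ 0.1 14.9] [0.586 0.152]
3 [-1.4 14.9] [0.584 0.167]
4 [-3.  14.6] [0.581 0.181]
5 [-4.5 14.2] [0.577 0.196]
6 [-6.  13.7] [0.571 0.209]
7 [-7.4 13. ] [0.564 0.222]
8 [-8.7 12.2] [0.555 0.234]
9 [-9.9 11.2] [0.545 0.246]
10 [-11.   10.1] [0.534 0.256]
11 [-12.    8.9] [0.522 0.265]
12 [-12.9   7.6] [0.509 0.272]
13 [-13.6   6.2] [0.495 0.278]
14 [-14.2   4.7] [0.481 0.283]
15 [-14.6   3.2] [0.467 0.286]
```

View pics/d_w.png

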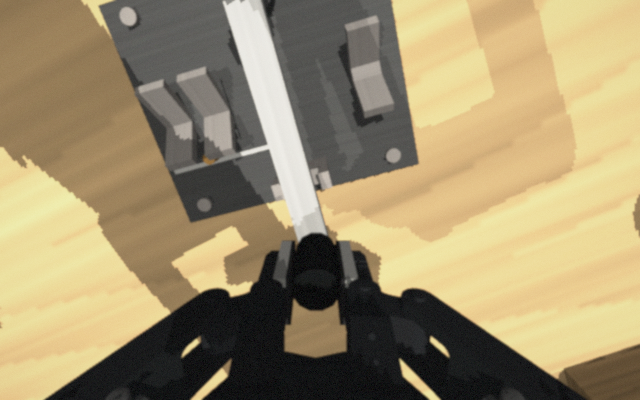

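View pics/d_s.png

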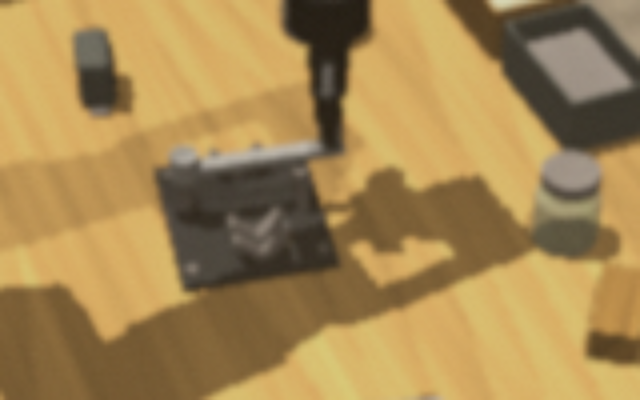

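Call:
{"fn": "carry_out", "kwargs": {
  "targets": [
    {"rx": 0,"ry": 0,"rz": 6,"tx": 1.7,"ty": 14.8,"tz": 0,"jaw": -0.7},
    {"rx": 0,"ry": 0,"rz": 6,"tx": 0.1,"ty": 14.9,"tz": 0,"jaw": -0.7},
    {"rx": 0,"ry": 0,"rz": 6,"tx": -1.4,"ty": 14.9,"tz": 0,"jaw": -0.7},
    {"rx": 0,"ry": 0,"rz": 6,"tx": -3,"ty": 14.6,"tz": 0,"jaw": -0.7},
    {"rx": 0,"ry": 0,"rz": 6,"tx": -4.5,"ty": 14.2,"tz": 0,"jaw": -0.7}
  ]
}}

```text
t: 4.92
tool_pos: [0.5769, 0.1954, 0.1014]
ee_rot: [[-0.995, -0.097, -0.002], [-0.097, 0.995, -0.001], [0.002, -0.001, -1.0]]
force: [0.4, -0.3, -10.5]
width: 0.0205
```

Call:
{"fn": "carry_out", "kwargs": {
  "targets": [
    {"rx": 0,"ry": 0,"rz": 6,"tx": -6,"ty": 13.7,"tz": 0,"jaw": -0.7},
    {"rx": 0,"ry": 0,"rz": 6,"tx": -7.4,"ty": 13,"tz": 0,"jaw": -0.7},
    {"rx": 0,"ry": 0,"rz": 6,"tx": -8.7,"ty": 12.2,"tz": 0,"jaw": -0.7},
    {"rx": 0,"ry": 0,"rz": 6,"tx": -9.9,"ty": 11.2,"tz": 0,"jaw": -0.7},
    {"rx": 0,"ry": 0,"rz": 6,"tx": -11,"ty": 10.1,"tz": 0,"jaw": -0.7}
  ]
}}

```text
t: 5.33
tool_pos: [0.5336, 0.2553, 0.1014]
ee_rot: [[-0.813, -0.582, -0.002], [-0.582, 0.813, -0.002], [0.003, -0.001, -1.0]]
force: [1.0, -2.4, -10.8]
width: 0.0205
```

Call:
{"fn": "carry_out", "kwargs": {
  "targets": [
    {"rx": 0,"ry": 0,"rz": 6,"tx": -12,"ty": 8.9,"tz": 0,"jaw": -0.7},
    {"rx": 0,"ry": 0,"rz": 6,"tx": -12.9,"ty": 7.6,"tz": 0,"jaw": -0.7},
    {"rx": 0,"ry": 0,"rz": 6,"tx": -13.6,"ty": 6.2,"tz": 0,"jaw": -0.7},
    {"rx": 0,"ry": 0,"rz": 6,"tx": -14.2,"ty": 4.7,"tz": 0,"jaw": -0.7},
    {"rx": 0,"ry": 0,"rz": 6,"tx": -14.6,"ty": 3.2,"tz": 0,"jaw": -0.7}
  ]
}}

```text
t: 5.75
tool_pos: [0.4663, 0.285, 0.1015]
ee_rot: [[-0.412, -0.911, -0.001], [-0.911, 0.412, -0.004], [0.004, -0.0, -1.0]]
force: [2.3, -3.2, -11.4]
width: 0.0201
```

Call:
{"fn": "carry_out", "kwargs": {
  "targets": [
    {"rx": 0,"ry": 0,"rz": 0,"tx": 0,"ty": 0,"tz": 0,"jaw": -0.7}
  ]
}}

```text
t: 5.83
tool_pos: [0.465, 0.2852, 0.1016]
ee_rot: [[-0.414, -0.91, -0.002], [-0.91, 0.414, -0.004], [0.004, 0.0, -1.0]]
force: [1.8, -3.5, -10.5]
width: 0.0202
```

Run:
```python
from h import *
s=read_state();print(s["t"],s["tool_pos"],s["ee_rot"][:,1],s["force"],s["torque"],s["width"],s["qpos"])
im=read_camera("wrist");cv2.imwrite("pics/e_w.png",im[:,:,::-1])
```

```text
5.8333 [0.46502374 0.28520412 0.10156602] [-9.10434264e-01  4.13653695e-01  2.66182213e-04] [  1.78741138  -3.51765739 -10.51491614] [-0.16394718 -0.45710034  0.47982635] 0.020211656985735498 [ 0.44757612  0.15663468  1.59455813 -0.00246694  1.39371727 -2.26711492]
```

View pics/e_w.png

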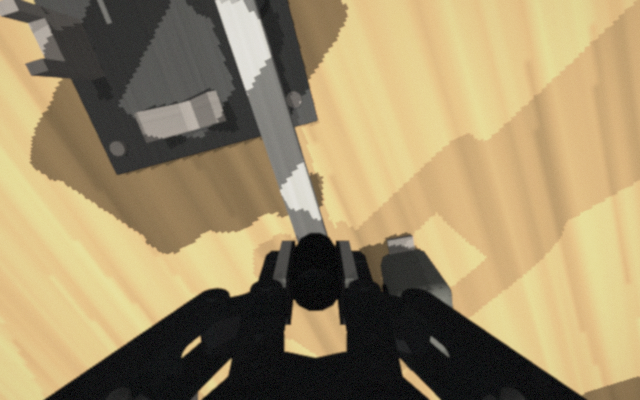

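Call:
{"fn": "carry_out", "kwargs": {
  "targets": [
    {"rx": 0,"ry": 0,"rz": 0,"tx": 0,"ty": -1,"tz": -4,"jaw": -0.7},
    {"rx": 0,"ry": 0,"rz": 0,"tx": 0,"ty": -1,"tz": -4,"jaw": -0.7},
    {"rx": 0,"ry": 0,"rz": 0,"tx": 0,"ty": 0,"tz": -4,"jaw": -0.7},
    {"rx": 0,"ry": 0,"rz": 0,"tx": 0,"ty": 0,"tz": -4,"jaw": -0.7},
    {"rx": 0,"ry": 0,"rz": 0,"tx": 0,"ty": 0,"tz": -3,"jaw": -0.7}
  ]
}}

```text
t: 6.3
tool_pos: [0.4679, 0.2847, 0.0834]
ee_rot: [[-0.419, -0.908, 0.001], [-0.908, 0.419, 0.002], [-0.002, -0.0, -1.0]]
force: [0.7, 1.7, -6.7]
width: 0.0203
```

Call:
{"fn": "carry_out", "kwargs": {
  "targets": [
    {"rx": 0,"ry": 0,"rz": 0,"tx": 0,"ty": 0,"tz": -2,"jaw": -0.7},
    {"rx": 0,"ry": 0,"rz": 0,"tx": 0,"ty": 0,"tz": 0,"jaw": -0.7}
  ]
}}

```text
t: 6.47
tool_pos: [0.4677, 0.2848, 0.0816]
ee_rot: [[-0.418, -0.908, 0.001], [-0.908, 0.418, 0.001], [-0.002, -0.0, -1.0]]
force: [0.7, 1.5, -6.5]
width: 0.0204
```

Call:
{"fn": "carry_out", "kwargs": {
  "targets": [
    {"rx": 0,"ry": 0,"rz": 0,"tx": 0,"ty": 0,"tz": -1.5,"jaw": -0.7},
    {"rx": 0,"ry": 0,"rz": 0,"tx": 0,"ty": 0,"tz": -1,"jaw": -0.7},
    {"rx": 0,"ry": 0,"rz": 0,"tx": 0,"ty": 0,"tz": 0,"jaw": -0.7}
  ]
}}

```text
t: 6.72
tool_pos: [0.468, 0.2852, 0.0805]
ee_rot: [[-0.418, -0.909, 0.003], [-0.909, 0.418, 0.002], [-0.003, -0.001, -1.0]]
force: [0.7, 3.9, -0.3]
width: 0.0201
```

Call:
{"fn": "carry_out", "kwargs": {
  "targets": [
    {"rx": 0,"ry": 0,"rz": 0,"tx": 0,"ty": 0,"tz": 0,"jaw": 0.0},
    {"rx": 0,"ry": 0,"rz": 0,"tx": 0,"ty": 0,"tz": 0,"jaw": 0.0},
    {"rx": 0,"ry": 0,"rz": 0,"tx": 0,"ty": 0,"tz": 0,"jaw": 0.0},
    {"rx": 0,"ry": 0,"rz": 0,"tx": 0,"ty": 0,"tz": 20,"jaw": 0.0},
    {"rx": 0,"ry": 0,"rz": 0,"tx": 0,"ty": 0,"tz": 35,"jaw": 0.0}
  ]
}}

```text
t: 7.13
tool_pos: [0.464, 0.2821, 0.1294]
ee_rot: [[-0.418, -0.908, -0.011], [-0.908, 0.418, -0.006], [0.01, 0.007, -1.0]]
force: [0.7, 0.5, -1.0]
width: 0.0426
```

Call:
{"fn": "carry_out", "kwargs": {
  "targets": [
    {"rx": 0,"ry": 0,"rz": 0,"tx": 0,"ty": 0,"tz": 40,"jaw": 0.0},
    {"rx": 0,"ry": 0,"rz": -3,"tx": 0,"ty": -20,"tz": 35,"jaw": 0.0},
    {"rx": 0,"ry": 0,"rz": -3,"tx": 0,"ty": -38,"tz": 0,"jaw": 0.0},
    {"rx": 0,"ry": 0,"rz": -3,"tx": 0,"ty": -38,"tz": 0,"jaw": 0.0},
    {"rx": 0,"ry": 0,"rz": -3,"tx": 0,"ty": -38,"tz": 0,"jaw": 0.1}
  ]
}}

```text
t: 7.55
tool_pos: [0.467, 0.1487, 0.2102]
ee_rot: [[-0.599, -0.801, 0.002], [-0.801, 0.599, -0.001], [-0.001, -0.002, -1.0]]
force: [0.1, -0.1, -0.8]
width: 0.0468
```

Run:
```python
from h import *
s=read_state();print(s["t"],s["tool_pos"],s["ee_rot"][:,1],s["force"],s["width"],s["qpos"])
im=read_camera("wrist");cv2.imwrite("pics/f_w.png",im[:,:,::-1])
im=read_camera("top");cv2.imwrite("pics/f_t.png",cv2.resize(im[130:270,160:400],None,fx=3,fy=3)[:,:,::-1])
```

```text
7.55 [0.46702518 0.1487388  0.21022233] [-0.80093756  0.59874412 -0.00212221] [ 0.13947161 -0.07432852 -0.78356998] 0.046827048162553724 [ 1.93263404e-01 -3.64613110e-02  1.57649582e+00 -1.07423465e-03
  1.59958197e+00 -2.30642816e+00]
```

View pics/f_t.png

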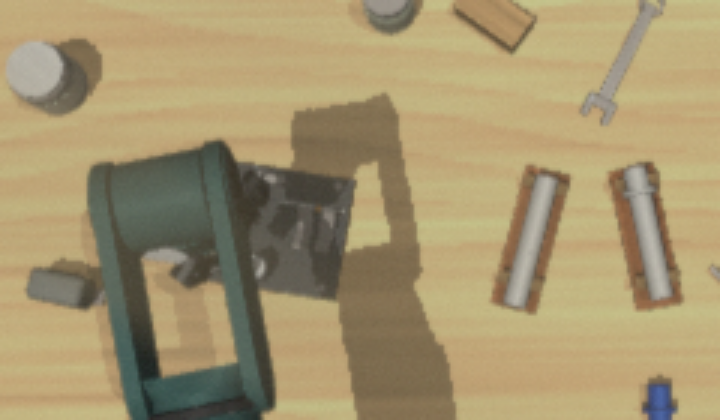

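View pics/f_w.png

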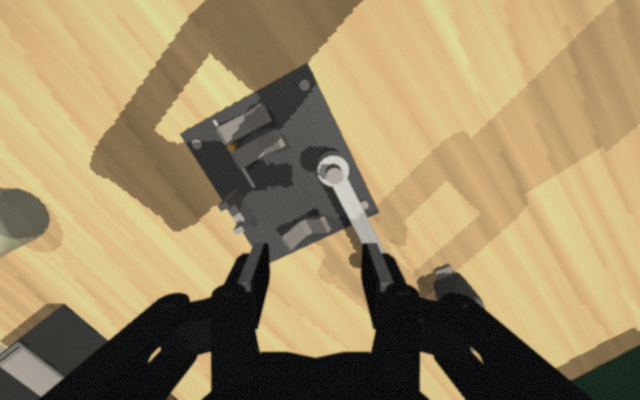

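Call:
{"fn": "carry_out", "kwargs": {
  "targets": [
    {"rx": 0,"ry": 0,"rz": -3.8,"tx": 3,"ty": -39,"tz": 2,"jaw": 0.2},
    {"rx": 0,"ry": 0,"rz": -3.8,"tx": 3,"ty": -39,"tz": 2,"jaw": 0.2},
    {"rx": 0,"ry": 0,"rz": -3.8,"tx": 3,"ty": -39,"tz": 2,"jaw": 0.2},
    {"rx": 0,"ry": 0,"rz": -3.8,"tx": 3,"ty": -39,"tz": 2,"jaw": 0.2},
    {"rx": 0,"ry": 0,"rz": -3.8,"tx": 3,"ty": -39,"tz": 2,"jaw": 0.2}
  ]
}}

```text
t: 8.07
tool_pos: [0.4818, -0.0461, 0.2191]
ee_rot: [[-0.827, -0.562, -0.0], [-0.562, 0.827, -0.0], [0.0, 0.0, -1.0]]
force: [1.2, -0.2, 0.0]
width: 0.0513
```

Call:
{"fn": "carry_out", "kwargs": {
  "targets": [
    {"rx": 0,"ry": 0,"rz": -3.8,"tx": 3,"ty": -39,"tz": 2,"jaw": 0.2},
    {"rx": 0,"ry": 0,"rz": -3.8,"tx": 3,"ty": -39,"tz": 2,"jaw": 0.2},
    {"rx": 0,"ry": 0,"rz": -3.8,"tx": 3,"ty": -39,"tz": 2,"jaw": 0.2},
    {"rx": 0,"ry": 0,"rz": -3.8,"tx": 3,"ty": -39,"tz": 2,"jaw": 0.2},
    {"rx": 0,"ry": 0,"rz": -3.8,"tx": 3,"ty": -39,"tz": 2,"jaw": 0.2}
  ]
}}

```text
t: 8.48
tool_pos: [0.4969, -0.2413, 0.2289]
ee_rot: [[-0.965, -0.261, -0.0], [-0.261, 0.965, 0.0], [0.0, 0.0, -1.0]]
force: [0.2, -0.6, 0.1]
width: 0.0514
```

Call:
{"fn": "carry_out", "kwargs": {
  "targets": [
    {"rx": 0,"ry": 0,"rz": -3.8,"tx": 3,"ty": -39,"tz": 0,"jaw": 0.2},
    {"rx": 0,"ry": 0,"rz": -3.8,"tx": 3,"ty": -39,"tz": 0,"jaw": 0.2},
    {"rx": 0,"ry": 0,"rz": 0,"tx": 0,"ty": 0,"tz": 0,"jaw": 0.2},
    {"rx": 0,"ry": 0,"rz": 0,"tx": 0,"ty": 0,"tz": 0,"jaw": 0.2}
  ]
}}

```text
t: 8.82
tool_pos: [0.5027, -0.3193, 0.2276]
ee_rot: [[-0.991, -0.132, -0.002], [-0.132, 0.991, 0.002], [0.002, 0.002, -1.0]]
force: [0.8, 0.6, 0.9]
width: 0.0514
```

Run:
```python
from h import *
import pickle
s=read_state();print(s["t"],s["tool_pos"],s["ee_rot"][:,1],s["force"],s["width"],s["qpos"])
pickle.dump(get_calibration("wrist"),open("g.pkl","wb"))
im=read_camera("wrist");cv2.imwrite("pics/g_w.png",im[:,:,::-1])
im=read_camera("top");cv2.imwrite("pics/g_t.png",cv2.resize(im[160:250,160:300],None,fx=5,fy=5)[:,:,::-1])
```

```text
8.8167 [ 0.5027066  -0.31926086  0.22763819] [-0.13150187  0.99131409  0.0019072 ] [0.79204011 0.6342484  0.92881925] 0.051421666514553245 [-6.61044433e-01  1.95604036e-01  1.29354119e+00  7.70571931e-05
  1.65504890e+00 -2.36372016e+00]
```

View pics/g_w.png

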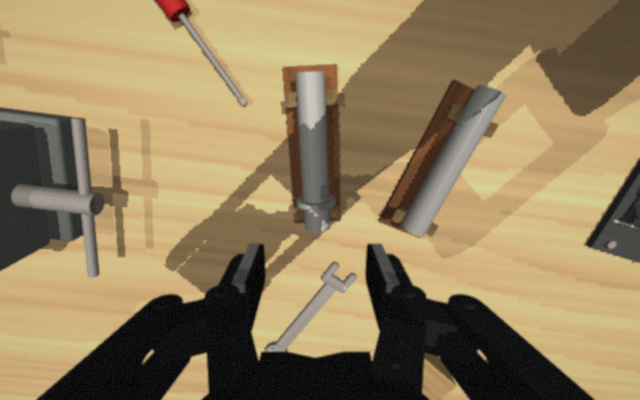

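View pics/g_t.png

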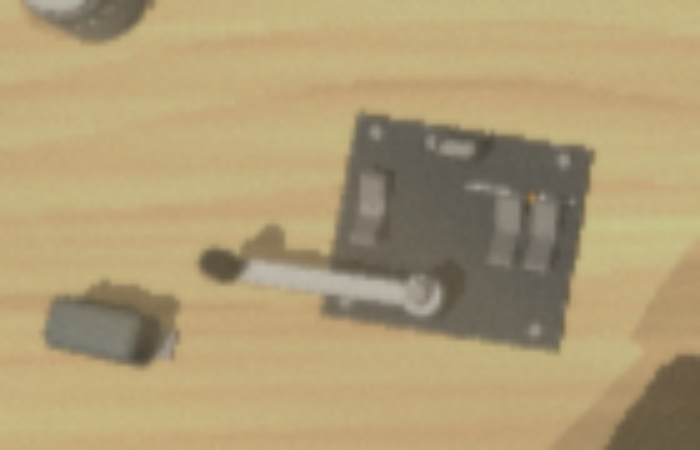

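Run:
```python
import cv2
a=cv2.imread("pics/g_w.png")
cv2.imwrite("pics/g_wz.png",cv2.resize(a[55:245,255:375],None,fx=5,fy=3,interpolation=cv2.INTER_CUBIC))
```

```text
(no output)
```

View pics/g_wz.png

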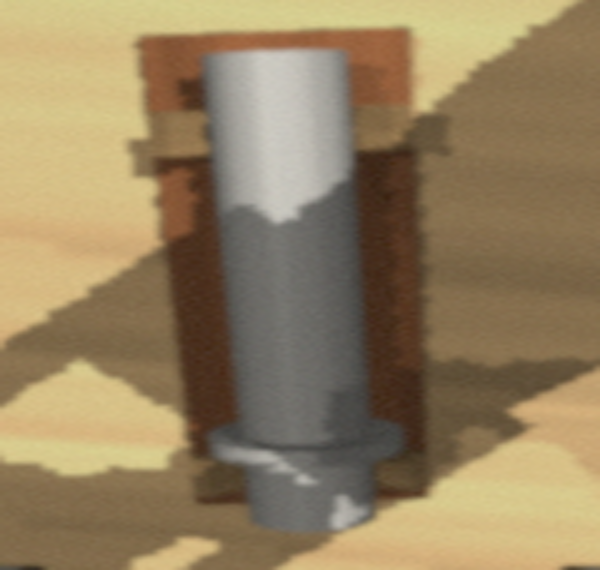

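Run:
```python
from h import *
import pickle
k=pickle.load(open("g.pkl","rb"))
P=lambda x,y,z:ray("wrist",255+x/5,55+y/3,z,k)
for n,p in dict(fl=(306,439,.035),flL=(208,440,.035),flR=(405,436,.035),a=(276.5,60,.035),b=(302,420,.035),endS=(312,515,.035),endT=(311,529,.049),plT=(276,48,.049)).items(): print(n,P(*p).round(4))
a,b=P(276.5,60,.035),P(302,420,.035);d=b-a;print("yaw",np.degrees(np.arctan2(d[1],d[0])))
print(-k["R"].T@k["t"])
```

```text
fl [ 0.5314 -0.3141  0.035 ]
flL [ 0.5346 -0.335   0.035 ]
flR [ 0.5275 -0.293   0.035 ]
a [ 0.4059 -0.3365  0.035 ]
b [ 0.5244 -0.3159  0.035 ]
endS [ 0.5607 -0.3088  0.035 ]
endT [ 0.5601 -0.3093  0.049 ]
plT [ 0.4033 -0.3367  0.049 ]
yaw 9.873262122627
[ 0.42446308 -0.33004117  0.35089935]
```

Call:
{"fn": "carry_out", "kwargs": {
  "targets": [
    {"rx": 0,"ry": 0,"rz": 1.1,"tx": -19,"ty": -3,"tz": -30,"jaw": 0.2},
    {"rx": 0,"ry": 0,"rz": 1.1,"tx": -19,"ty": -3,"tz": -30,"jaw": 0.2},
    {"rx": 0,"ry": 0,"rz": 0,"tx": 0,"ty": 0,"tz": -38,"jaw": 0.2},
    {"rx": 0,"ry": 0,"rz": 0,"tx": 0,"ty": 0,"tz": -10,"jaw": 0.2},
    {"rx": 0,"ry": 0,"rz": 0,"tx": 0,"ty": 0,"tz": 0,"jaw": 0.2}
  ]
}}

```text
t: 9.33
tool_pos: [0.4634, -0.3205, 0.1171]
ee_rot: [[-0.985, -0.174, -0.006], [-0.174, 0.985, 0.006], [0.005, 0.007, -1.0]]
force: [0.2, 0.9, -0.0]
width: 0.0516
```

Run:
```python
from h import *
s=read_state();print(s["t"],s["tool_pos"],s["ee_rot"],s["force"],s["width"])
k=get_calibration("wrist");im=read_camera("wrist")
for X in ((.5314,-.3141,.035),(.4033,-.3367,.049),(.4644,-.3256,.049)):print(proj("wrist",X,k))
cv2.imwrite("pics/h_w.png",im[:,:,::-1])
```

```text
9.3333 [ 0.46339806 -0.3205004   0.11711688] [[-0.98473634 -0.17394049 -0.00624814]
 [-0.17397717  0.984732    0.00590192]
 [ 0.00512616  0.00689887 -0.99996306]] [ 0.1877938   0.87130336 -0.01627693] 0.051574251240802456
[307.5977934  295.08104598]
[305.60430968 126.0317059 ]
[306.96084903 220.90167349]
```

View pics/h_w.png

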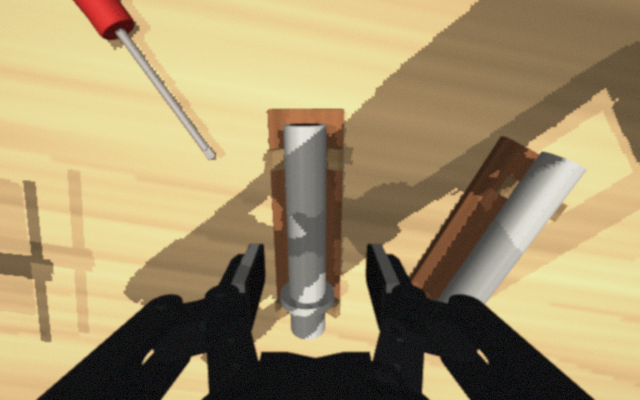

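Call:
{"fn": "carry_out", "kwargs": {
  "targets": [
    {"rx": 0,"ry": 0,"rz": 0,"tx": 0,"ty": 0,"tz": -25,"jaw": 0.2},
    {"rx": 0,"ry": 0,"rz": 0,"tx": 0,"ty": 0,"tz": -20,"jaw": 0.2},
    {"rx": 0,"ry": 0,"rz": 0,"tx": 0,"ty": 0,"tz": 0,"jaw": 0.2},
    {"rx": 0,"ry": 0,"rz": 0,"tx": 0,"ty": 0,"tz": 0,"jaw": 0.2}
  ]
}}

```text
t: 9.72
tool_pos: [0.4663, -0.3238, 0.0776]
ee_rot: [[-0.985, -0.173, 0.001], [-0.173, 0.985, -0.001], [-0.001, -0.001, -1.0]]
force: [-0.3, -0.2, 0.6]
width: 0.0512
```

Call:
{"fn": "carry_out", "kwargs": {
  "targets": [
    {"rx": 0,"ry": 0,"rz": 0,"tx": -1,"ty": -1.5,"tz": -20,"jaw": 0.2},
    {"rx": 0,"ry": 0,"rz": 0,"tx": 0,"ty": 0,"tz": -14,"jaw": 0.2},
    {"rx": 0,"ry": 0,"rz": 0,"tx": 0,"ty": 0,"tz": -7,"jaw": 0.2},
    {"rx": 0,"ry": 0,"rz": 0,"tx": 0,"ty": 0,"tz": 0,"jaw": 0.2},
    {"rx": 0,"ry": 0,"rz": 0,"tx": 0,"ty": 0,"tz": 0,"jaw": 0.2}
  ]
}}

```text
t: 10.13
tool_pos: [0.4651, -0.3259, 0.0366]
ee_rot: [[-0.985, -0.172, 0.002], [-0.172, 0.985, -0.002], [-0.002, -0.002, -1.0]]
force: [0.5, -1.0, 0.5]
width: 0.0509
```

Call:
{"fn": "carry_out", "kwargs": {
  "targets": [
    {"rx": 0,"ry": 0,"rz": 0,"tx": 0,"ty": 0,"tz": 0,"jaw": -0.1},
    {"rx": 0,"ry": 0,"rz": 0,"tx": 0,"ty": 0,"tz": 0,"jaw": -0.25},
    {"rx": 0,"ry": 0,"rz": 0,"tx": 0,"ty": 0,"tz": 0,"jaw": -0.45},
    {"rx": 0,"ry": 0,"rz": 0,"tx": 0,"ty": 0,"tz": 0,"jaw": -0.45},
    {"rx": 0,"ry": 0,"rz": 0,"tx": 0,"ty": 0,"tz": 0,"jaw": -0.45}
  ],
  "grip_force": 30
}}

```text
t: 10.55
tool_pos: [0.465, -0.3263, 0.0365]
ee_rot: [[-0.985, -0.172, 0.002], [-0.172, 0.985, -0.002], [-0.002, -0.003, -1.0]]
force: [0.2, -0.4, 5.3]
width: 0.0268
```

Call:
{"fn": "carry_out", "kwargs": {
  "targets": [
    {"rx": 0,"ry": 0,"rz": 0,"tx": 0,"ty": 0,"tz": 10,"jaw": -0.45},
    {"rx": 0,"ry": 0,"rz": 0,"tx": 0,"ty": 0,"tz": 25,"jaw": -0.45},
    {"rx": 0,"ry": 0,"rz": 0,"tx": 0,"ty": 0,"tz": 35,"jaw": -0.45},
    {"rx": 0,"ry": 0,"rz": 0,"tx": 0,"ty": 0,"tz": 35,"jaw": -0.45},
    {"rx": 0,"ry": 0,"rz": -6.85,"tx": 2.3,"ty": 29.5,"tz": 18,"jaw": -0.45}
  ],
  "grip_force": 35
}}

```text
t: 10.97
tool_pos: [0.4668, -0.2999, 0.1621]
ee_rot: [[-0.999, -0.047, 0.004], [-0.047, 0.999, -0.006], [-0.003, -0.006, -1.0]]
force: [0.7, 1.0, -1.0]
width: 0.0268
```

Call:
{"fn": "carry_out", "kwargs": {
  "targets": [
    {"rx": 0,"ry": 0,"rz": -6.85,"tx": 2.3,"ty": 29.5,"tz": 0,"jaw": -0.45},
    {"rx": 0,"ry": 0,"rz": -6.85,"tx": 2.3,"ty": 29.5,"tz": 0,"jaw": -0.45},
    {"rx": 0,"ry": 0,"rz": -6.85,"tx": 2.3,"ty": 29.5,"tz": 0,"jaw": -0.45},
    {"rx": 0,"ry": 0,"rz": -6.85,"tx": 2.3,"ty": 29.5,"tz": 0,"jaw": -0.45},
    {"rx": 0,"ry": 0,"rz": -6.85,"tx": 2.3,"ty": 29.5,"tz": 0,"jaw": -0.45}
  ]
}}

```text
t: 11.38
tool_pos: [0.4768, -0.1463, 0.1571]
ee_rot: [[-0.852, 0.523, -0.003], [0.523, 0.852, 0.002], [0.003, 0.0, -1.0]]
force: [0.6, -0.2, -2.2]
width: 0.027
```

Call:
{"fn": "carry_out", "kwargs": {
  "targets": [
    {"rx": 0,"ry": 0,"rz": -6.85,"tx": 2.3,"ty": 29.5,"tz": 0,"jaw": -0.45},
    {"rx": 0,"ry": 0,"rz": -6.85,"tx": 2.3,"ty": 29.5,"tz": 0,"jaw": -0.45},
    {"rx": 0,"ry": 0,"rz": -6.85,"tx": 2.3,"ty": 29.5,"tz": 0,"jaw": -0.45},
    {"rx": 0,"ry": 0,"rz": -6.85,"tx": 2.3,"ty": 29.5,"tz": 0,"jaw": -0.45},
    {"rx": 0,"ry": 0,"rz": -6.85,"tx": 2.3,"ty": 29.5,"tz": 0,"jaw": -0.45}
  ]
}}

```text
t: 11.8
tool_pos: [0.4882, 0.001, 0.1571]
ee_rot: [[-0.41, 0.912, -0.003], [0.912, 0.41, 0.001], [0.002, -0.002, -1.0]]
force: [0.7, 0.1, -1.7]
width: 0.027
```

Call:
{"fn": "carry_out", "kwargs": {
  "targets": [
    {"rx": 0,"ry": 0,"rz": -6.85,"tx": 2.3,"ty": 29.5,"tz": 0,"jaw": -0.45},
    {"rx": 0,"ry": 0,"rz": -6.85,"tx": 2.3,"ty": 29.5,"tz": 0,"jaw": -0.45},
    {"rx": 0,"ry": 0,"rz": -6.85,"tx": 2.3,"ty": 29.5,"tz": 0,"jaw": -0.45},
    {"rx": 0,"ry": 0,"rz": -6.85,"tx": 2.3,"ty": 29.5,"tz": 0,"jaw": -0.45},
    {"rx": 0,"ry": 0,"rz": -6.85,"tx": 2.3,"ty": 29.5,"tz": 0,"jaw": -0.45}
  ]
}}

```text
t: 12.22
tool_pos: [0.4996, 0.1482, 0.1571]
ee_rot: [[0.174, 0.985, -0.003], [0.985, -0.174, -0.0], [-0.001, -0.003, -1.0]]
force: [-0.2, -0.3, -2.2]
width: 0.0268
```

Call:
{"fn": "carry_out", "kwargs": {
  "targets": [
    {"rx": 0,"ry": 0,"rz": 0,"tx": 0,"ty": 0,"tz": 0,"jaw": -0.45},
    {"rx": 0,"ry": 0,"rz": 0,"tx": 0,"ty": 0,"tz": 0,"jaw": -0.45},
    {"rx": 0,"ry": 0,"rz": 0,"tx": 0,"ty": 0,"tz": 0,"jaw": -0.45}
  ]
}}

```text
t: 12.47
tool_pos: [0.5001, 0.1465, 0.1571]
ee_rot: [[0.167, 0.986, -0.002], [0.986, -0.167, -0.001], [-0.001, -0.002, -1.0]]
force: [-0.8, -1.4, -1.7]
width: 0.0273
```

Run:
```python
from h import *
import pickle
s=read_state();print(s["t"],s["tool_pos"],s["ee_rot"],s["force"],s["torque"],s["width"],s["qpos"])
pickle.dump(get_calibration("wrist"),open("i.pkl","wb"))
im=read_camera("wrist");cv2.imwrite("pics/i_w.png",im[:,:,::-1])
im=read_camera("side");cv2.imwrite("pics/i_s.png",cv2.resize(im[100:220,230:390],None,fx=5,fy=5)[:,:,::-1])
```

```text
12.4667 [0.50007726 0.14653244 0.15712245] [[ 1.67001797e-01  9.85954148e-01 -2.19491357e-03]
 [ 9.85955892e-01 -1.67003916e-01 -8.19277143e-04]
 [-1.17432886e-03 -2.02726721e-03 -9.99997256e-01]] [-0.80809747 -1.36345614 -1.66674118] [ 0.06031311  0.00316334 -0.01704307] 0.027273956176690574 [ 1.76458851e-01  6.21216539e-02  1.58356368e+00 -4.22362070e-04
  1.49821198e+00  3.44279247e-01]
```

View pics/i_w.png

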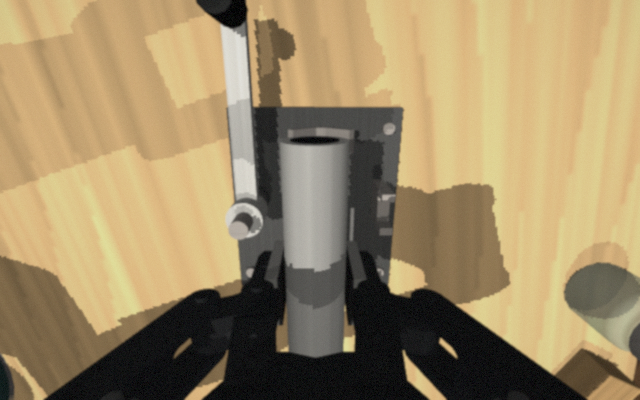

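View pics/i_s.png

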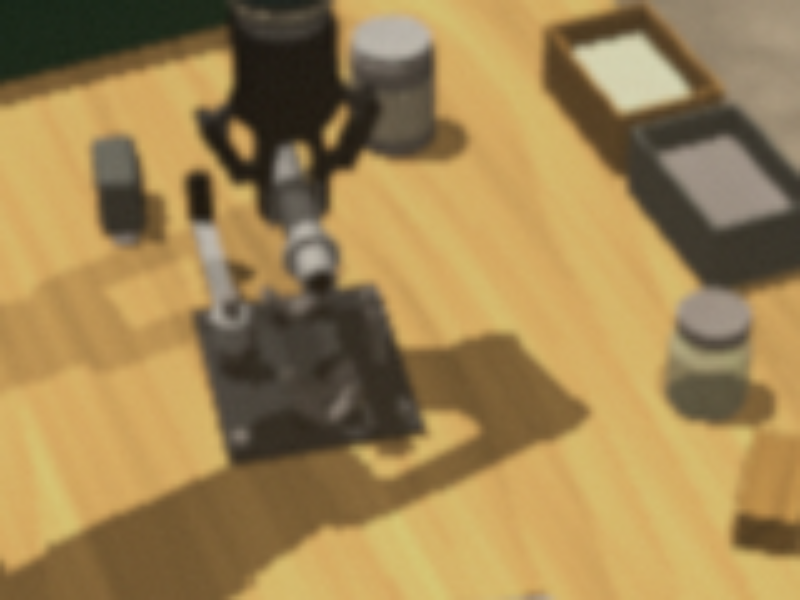

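Call:
{"fn": "carry_out", "kwargs": {
  "targets": [
    {"rx": 0,"ry": 0,"rz": 0,"tx": 2,"ty": -1,"tz": -25,"jaw": -0.45},
    {"rx": 0,"ry": 0,"rz": 0,"tx": 0,"ty": 0,"tz": -30,"jaw": -0.45},
    {"rx": 0,"ry": 0,"rz": 0,"tx": 0,"ty": 0,"tz": -25,"jaw": -0.45},
    {"rx": 0,"ry": 0,"rz": 0,"tx": 0,"ty": 0,"tz": -16,"jaw": -0.45},
    {"rx": 0,"ry": 0,"rz": 0,"tx": 0,"ty": 0,"tz": 0,"jaw": -0.45}
  ]
}}

```text
t: 12.98
tool_pos: [0.4994, 0.1439, 0.0572]
ee_rot: [[0.17, 0.985, -0.01], [0.985, -0.17, -0.002], [-0.003, -0.009, -1.0]]
force: [-1.1, -0.6, -3.4]
width: 0.0272
```

Call:
{"fn": "carry_out", "kwargs": {
  "targets": [
    {"rx": 0,"ry": 0,"rz": 0,"tx": 0,"ty": 0,"tz": 0,"jaw": -0.45},
    {"rx": 0,"ry": 0,"rz": 0,"tx": 0,"ty": 0,"tz": 0,"jaw": -0.45}
  ]
}}

```text
t: 13.15
tool_pos: [0.504, 0.1452, 0.0633]
ee_rot: [[0.169, 0.986, 0.002], [0.986, -0.169, 0.0], [0.001, 0.002, -1.0]]
force: [0.6, 1.2, -2.2]
width: 0.0272
```

Run:
```python
from h import *
s=read_state();print(s["t"],s["tool_pos"],s["ee_rot"][:,1],s["force"],s["torque"],s["width"])
im=read_camera("top");cv2.imwrite("pics/j_t.png",cv2.resize(im[160:250,200:300],None,fx=6,fy=6,interpolation=cv2.INTER_CUBIC)[:,:,::-1])
im=read_camera("side");cv2.imwrite("pics/j_s.png",cv2.resize(im[130:210,240:340],None,fx=7,fy=7,interpolation=cv2.INTER_CUBIC)[:,:,::-1])
```

```text
13.15 [0.50398088 0.14523785 0.06331217] [ 0.98553779 -0.16943927  0.00236764] [ 0.56835816  1.21834136 -2.23916611] [ 0.04201887 -0.04987698  0.04501283] 0.027225151548055063
```

View pics/j_s.png

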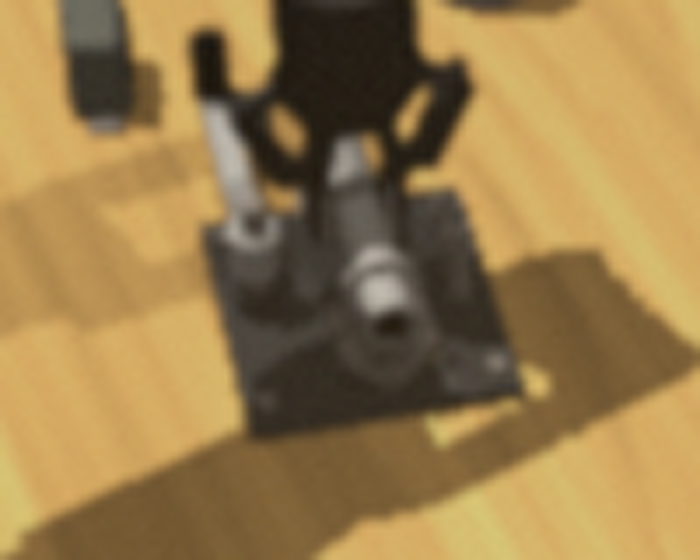

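View pics/j_t.png

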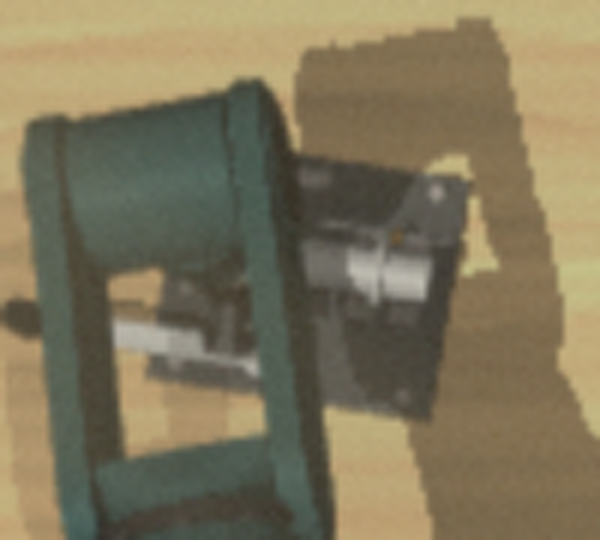

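Run:
```python
from h import *
c,s_=np.cos(np.radians(-9.7)),np.sin(np.radians(-9.7))
def cr(p): d=p[:2]-np.array([.5006,.136]); return np.array([d[0]*c+d[1]*s_, -d[0]*s_+d[1]*c])*1000
print("slot",cr(ray("top",160+524.5/5,160+234/5,.03)))
print("flange",cr(ray("top",200+378/6,160+272/6,.062)))
print("origin->", [proj("top",(.4909,.0791,z)) for z in (.03,.06)])
s=read_state();print(s["tool_pos"],cr(s["tool_pos"]))
```

```text
slot [ -1.35890714 -62.10168273]
flange [ 4.46612427e-02 -5.88929386e+01]
origin-> [array([263.76961848, 206.23696206]), array([262.74300425, 205.34823022])]
[0.5044332  0.14565935 0.06403306] [ 2.15090054 10.16711094]
```

Call:
{"fn": "carry_out", "kwargs": {
  "targets": [
    {"rx": 0,"ry": 0,"rz": 0,"tx": 0,"ty": 0,"tz": -4,"jaw": -0.45},
    {"rx": 0,"ry": 0,"rz": 0,"tx": 0,"ty": 0,"tz": -3,"jaw": -0.45},
    {"rx": 0,"ry": 0,"rz": 0,"tx": 0,"ty": 0,"tz": 0,"jaw": -0.45},
    {"rx": 0,"ry": 0,"rz": 0,"tx": 0,"ty": 0,"tz": 0,"jaw": -0.45}
  ]
}}

```text
t: 13.58
tool_pos: [0.5027, 0.1457, 0.0547]
ee_rot: [[0.168, 0.986, -0.0], [0.986, -0.168, -0.0], [-0.0, -0.0, -1.0]]
force: [0.9, -0.3, -2.3]
width: 0.0272
```

Call:
{"fn": "carry_out", "kwargs": {
  "targets": [
    {"rx": 0,"ry": 0,"rz": 0,"tx": 0,"ty": 0,"tz": -2.5,"jaw": -0.45},
    {"rx": 0,"ry": 0,"rz": 0,"tx": 0,"ty": 0,"tz": -2,"jaw": -0.45},
    {"rx": 0,"ry": 0,"rz": 0,"tx": 0,"ty": 0,"tz": -1.5,"jaw": -0.45},
    {"rx": 0,"ry": 0,"rz": 0,"tx": 0,"ty": 0,"tz": 0,"jaw": -0.45}
  ]
}}

```text
t: 13.92
tool_pos: [0.5025, 0.1457, 0.0482]
ee_rot: [[0.168, 0.986, -0.001], [0.986, -0.168, -0.0], [-0.0, -0.001, -1.0]]
force: [0.2, -0.5, -2.7]
width: 0.0268
```

Call:
{"fn": "carry_out", "kwargs": {
  "targets": [
    {"rx": 0,"ry": 0,"rz": 0,"tx": 0,"ty": 0,"tz": -1,"jaw": -0.45},
    {"rx": 0,"ry": 0,"rz": 0,"tx": 0,"ty": 0,"tz": -1,"jaw": -0.45},
    {"rx": 0,"ry": 0,"rz": 0,"tx": 0,"ty": 0,"tz": 0,"jaw": -0.45}
  ]
}}

```text
t: 14.17
tool_pos: [0.5028, 0.1457, 0.0466]
ee_rot: [[0.168, 0.986, -0.0], [0.986, -0.168, -0.0], [-0.0, -0.0, -1.0]]
force: [0.3, -0.2, -1.6]
width: 0.027
```

Call:
{"fn": "carry_out", "kwargs": {
  "targets": [
    {"rx": 0,"ry": 0,"rz": 0,"tx": 0,"ty": 0,"tz": -1,"jaw": -0.45},
    {"rx": 0,"ry": 0,"rz": 0,"tx": 0,"ty": 0,"tz": 0,"jaw": -0.45}
  ]
}}

```text
t: 14.33
tool_pos: [0.5029, 0.1457, 0.0457]
ee_rot: [[0.168, 0.986, -0.0], [0.986, -0.168, -0.0], [-0.0, -0.0, -1.0]]
force: [-0.7, 0.3, -2.4]
width: 0.027
```

Call:
{"fn": "carry_out", "kwargs": {
  "targets": [
    {"rx": 0,"ry": 0,"rz": 0,"tx": 0,"ty": 0,"tz": -1,"jaw": -0.45},
    {"rx": 0,"ry": 0,"rz": 0,"tx": 0,"ty": 0,"tz": 0,"jaw": -0.45}
  ]
}}

```text
t: 14.5
tool_pos: [0.5028, 0.1457, 0.0447]
ee_rot: [[0.168, 0.986, -0.0], [0.986, -0.168, -0.0], [-0.0, -0.0, -1.0]]
force: [0.1, -0.4, -2.0]
width: 0.027
```

Call:
{"fn": "carry_out", "kwargs": {
  "targets": [
    {"rx": 0,"ry": 0,"rz": 0,"tx": 0,"ty": 0,"tz": -1,"jaw": -0.45},
    {"rx": 0,"ry": 0,"rz": 0,"tx": 0,"ty": 0,"tz": 0,"jaw": -0.45}
  ]
}}

```text
t: 14.67
tool_pos: [0.503, 0.1457, 0.0437]
ee_rot: [[0.169, 0.986, 0.0], [0.986, -0.169, -0.0], [0.0, 0.0, -1.0]]
force: [0.1, 0.7, -1.9]
width: 0.0269
```

Run:
```python
from h import *
s=read_state();print(s["t"],s["tool_pos"],s["ee_rot"],s["force"],s["torque"],s["width"])
```

```text
14.6667 [0.50297141 0.14571151 0.04374152] [[ 1.68543806e-01  9.85694140e-01  2.16842023e-04]
 [ 9.85694164e-01 -1.68543809e-01 -7.41996981e-06]
 [ 2.92335596e-05  2.14990506e-04 -9.99999976e-01]] [ 0.10872759  0.69928947 -1.85515111] [ 0.08738904 -0.06413115  0.00569711] 0.026870188278317025
```

Call:
{"fn": "carry_out", "kwargs": {
  "targets": [
    {"rx": 0,"ry": 0,"rz": 0,"tx": 0,"ty": 0,"tz": -1,"jaw": -0.45},
    {"rx": 0,"ry": 0,"rz": 0,"tx": 0,"ty": 0,"tz": -1,"jaw": -0.45},
    {"rx": 0,"ry": 0,"rz": 0,"tx": 0,"ty": 0,"tz": 0,"jaw": -0.45}
  ]
}}

```text
t: 14.92
tool_pos: [0.5036, 0.1457, 0.042]
ee_rot: [[0.168, 0.986, 0.002], [0.986, -0.168, 0.0], [0.0, 0.002, -1.0]]
force: [3.3, -0.1, -1.9]
width: 0.0269
```

Call:
{"fn": "carry_out", "kwargs": {
  "targets": [
    {"rx": 0,"ry": 0,"rz": 0,"tx": 0,"ty": 0,"tz": -1,"jaw": -0.45},
    {"rx": 0,"ry": 0,"rz": 0,"tx": 0,"ty": 0,"tz": -1,"jaw": -0.45},
    {"rx": 0,"ry": 0,"rz": 0,"tx": 0,"ty": 0,"tz": 0,"jaw": -0.45}
  ]
}}

```text
t: 15.17
tool_pos: [0.5043, 0.1458, 0.0405]
ee_rot: [[0.169, 0.986, 0.003], [0.986, -0.169, 0.0], [0.001, 0.003, -1.0]]
force: [4.7, 0.8, -0.5]
width: 0.0269
```

Run:
```python
from h import *
s=read_state();print(s["t"],s["tool_pos"],s["force"],s["torque"],s["width"])
im=read_camera("side");cv2.imwrite("pics/k_s.png",cv2.resize(im[130:210,240:340],None,fx=7,fy=7,interpolation=cv2.INTER_CUBIC)[:,:,::-1])
im=read_camera("wrist");cv2.imwrite("pics/k_w.png",im[:,:,::-1])
```

```text
15.1667 [0.5042539  0.14578161 0.04046116] [ 4.74640289  0.83066187 -0.45772425] [ 0.032594   -0.55258125 -0.0706631 ] 0.026865947146224572
```

View pics/k_s.png

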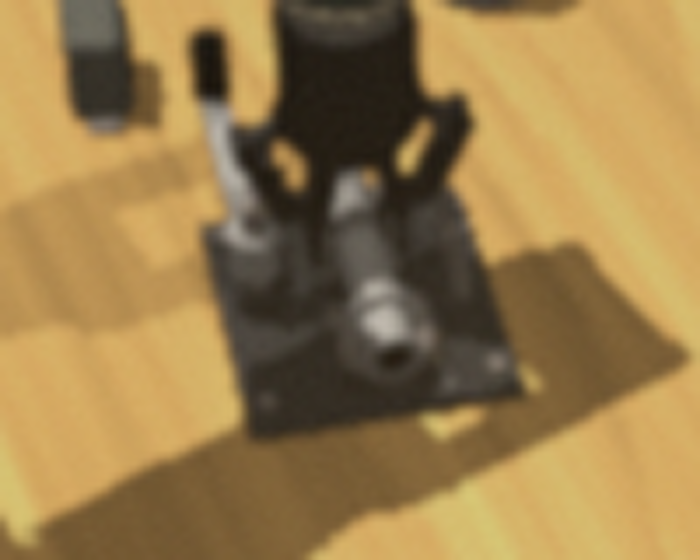

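View pics/k_w.png

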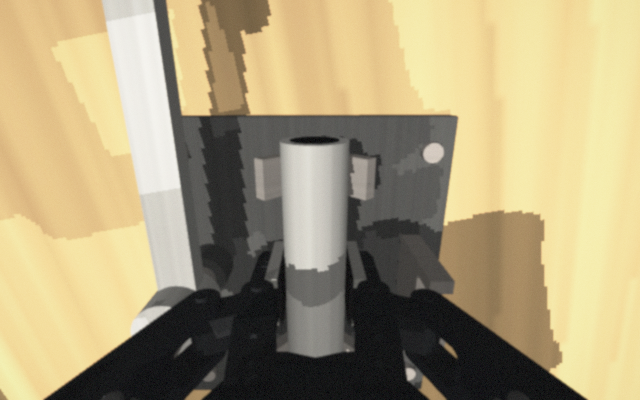

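Call:
{"fn": "carry_out", "kwargs": {
  "targets": [
    {"rx": 0,"ry": 0,"rz": 0,"tx": 1,"ty": 0,"tz": 4,"jaw": -0.45},
    {"rx": 0,"ry": 0,"rz": 0,"tx": 0,"ty": 0,"tz": 4,"jaw": -0.45},
    {"rx": 0.85,"ry": 5,"rz": 0,"tx": 0,"ty": 0,"tz": 0,"jaw": -0.45},
    {"rx": 0.85,"ry": 5,"rz": 0,"tx": 0,"ty": 0,"tz": 0,"jaw": -0.45},
    {"rx": 0,"ry": 0,"rz": 0,"tx": 0,"ty": 0,"tz": 0,"jaw": -0.45}
  ]
}}

```text
t: 15.68
tool_pos: [0.505, 0.1452, 0.047]
ee_rot: [[0.17, 0.97, -0.176], [0.986, -0.167, 0.03], [-0.001, -0.179, -0.984]]
force: [0.2, -0.3, -1.9]
width: 0.0266
```

Call:
{"fn": "carry_out", "kwargs": {
  "targets": [
    {"rx": 0,"ry": 0,"rz": 0,"tx": 0,"ty": 0,"tz": 0,"jaw": -0.45}
  ]
}}

```text
t: 15.77
tool_pos: [0.5039, 0.1455, 0.047]
ee_rot: [[0.169, 0.97, -0.174], [0.986, -0.167, 0.029], [-0.001, -0.177, -0.984]]
force: [-0.5, 0.0, -2.3]
width: 0.0269
```

Run:
```python
from h import *
import pickle
s=read_state();print(s["t"],s["tool_pos"],s["ee_rot"],s["force"],s["torque"],s["width"])
pickle.dump((s["tool_pos"],s["ee_rot"],get_calibration("wrist")),open("l.pkl","wb"))
im=read_camera("wrist");cv2.imwrite("pics/l_w.png",im[:,:,::-1])
im=read_camera("side");cv2.imwrite("pics/l_s.png",cv2.resize(im[130:210,240:340],None,fx=7,fy=7,interpolation=cv2.INTER_CUBIC)[:,:,::-1])
```

```text
15.7667 [0.50387572 0.14548304 0.04704199] [[ 1.69117522e-01  9.70035200e-01 -1.74444760e-01]
 [ 9.85595575e-01 -1.66589480e-01  2.91428752e-02]
 [-7.91047103e-04 -1.76860555e-01 -9.84235601e-01]] [-0.50927675  0.01938441 -2.31040393] [ 0.05789301 -0.17147327 -0.04072697] 0.026916392431549013
```

View pics/l_w.png

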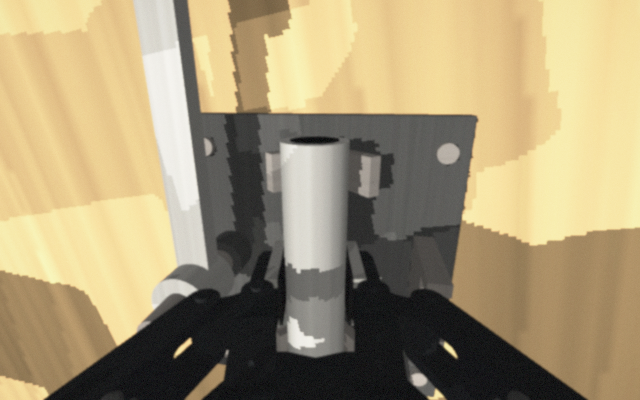

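View pics/l_s.png

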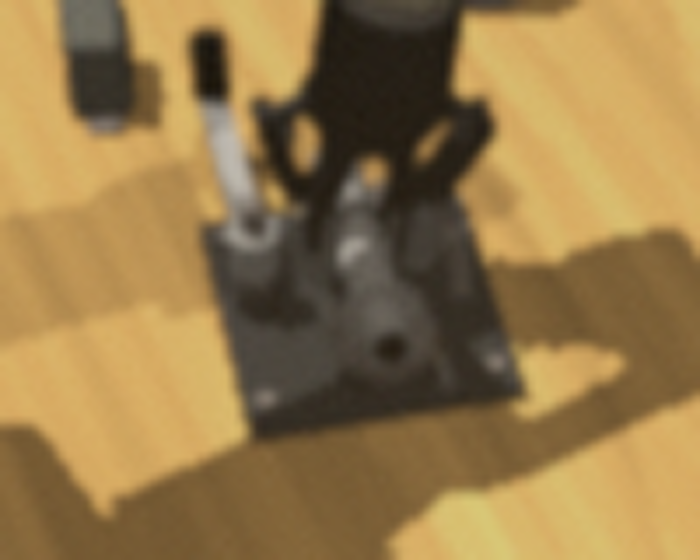

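Run:
```python
import cv2
for n in "kl":
    a=cv2.imread(f"pics/{n}_w.png")
    cv2.imwrite(f"pics/{n}_wz.png",cv2.resize(a[130:215,245:390],None,fx=5,fy=5,interpolation=cv2.INTER_CUBIC))
```

```text
(no output)
```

View pics/k_wz.png

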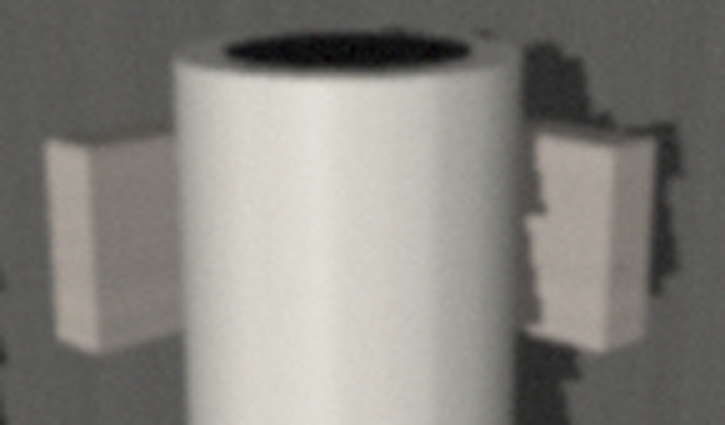

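View pics/l_wz.png

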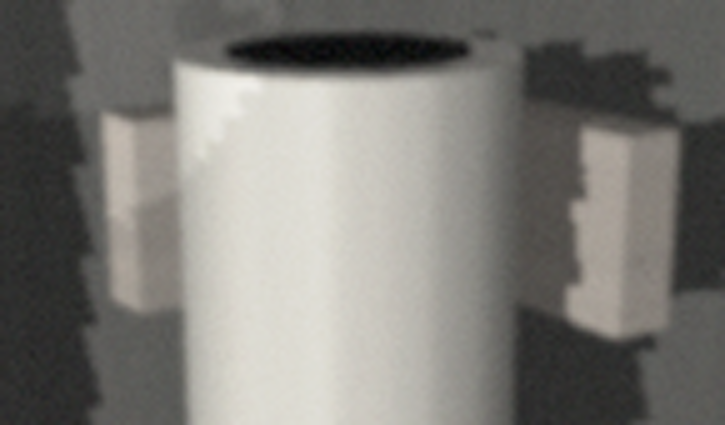

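Run:
```python
from h import *
import pickle
tp,R,k=pickle.load(open("l.pkl","rb"))
a=np.radians(-9.7);ex=np.array([np.cos(a),np.sin(a),0]);ey=np.array([-np.sin(a),np.cos(a),0])
P=lambda x,y,z:ray("wrist",245+x/5,130+y/5,z,k)
for n,p in dict(Lt=(103,113,.037),Lb=(112,300,.037),Rt=(680,128,.037),Rb=(668,325,.037),tL=(174,68,.0455),tR=(523,68,.0455),tL2=(188,400,.0455),tR2=(512,400,.0455)).items():
    q=P(*p)-tp; print(n,(q@ex*1000).round(2),(q@ey*1000).round(2))
```

```text
Lt -24.09 54.76
Lb -24.15 37.28
Rt 26.46 55.03
Rb 26.54 37.68
tL -14.8 60.26
tR 13.76 60.97
tL2 -14.63 31.14
tR2 13.76 33.01
```

Call:
{"fn": "carry_out", "kwargs": {
  "targets": [
    {"rx": 0,"ry": 0,"rz": 0,"tx": 1.2,"ty": 0,"tz": -2,"jaw": -0.45},
    {"rx": 0,"ry": 0,"rz": 0,"tx": 0,"ty": 0,"tz": -2,"jaw": -0.45},
    {"rx": 0,"ry": 0,"rz": 0,"tx": 0,"ty": 0,"tz": 0,"jaw": -0.45}
  ]
}}

```text
t: 16.12
tool_pos: [0.5043, 0.1458, 0.0435]
ee_rot: [[0.168, 0.97, -0.174], [0.986, -0.165, 0.029], [-0.0, -0.176, -0.984]]
force: [0.5, -0.3, -2.5]
width: 0.0272
```

Call:
{"fn": "carry_out", "kwargs": {
  "targets": [
    {"rx": 0,"ry": 0,"rz": 0,"tx": 0,"ty": 0,"tz": -1,"jaw": -0.45},
    {"rx": 0,"ry": 0,"rz": 0,"tx": 0,"ty": 0,"tz": -1,"jaw": -0.45},
    {"rx": 0,"ry": 0,"rz": 0,"tx": 0,"ty": 0,"tz": 0,"jaw": -0.45}
  ]
}}

```text
t: 16.37
tool_pos: [0.5049, 0.1457, 0.0417]
ee_rot: [[0.168, 0.97, -0.174], [0.986, -0.166, 0.029], [-0.0, -0.176, -0.984]]
force: [-0.3, -0.1, -1.3]
width: 0.027
```

Call:
{"fn": "carry_out", "kwargs": {
  "targets": [
    {"rx": 0,"ry": 0,"rz": 0,"tx": 0,"ty": 0,"tz": -1,"jaw": -0.45},
    {"rx": 0,"ry": 0,"rz": 0,"tx": 0,"ty": 0,"tz": 0,"jaw": -0.45}
  ]
}}

```text
t: 16.53
tool_pos: [0.5051, 0.1457, 0.0407]
ee_rot: [[0.168, 0.97, -0.174], [0.986, -0.166, 0.03], [-0.0, -0.176, -0.984]]
force: [-0.7, -0.3, -2.6]
width: 0.0266
```

Run:
```python
from h import *
s=read_state();print(s["t"],s["tool_pos"],s["ee_rot"],s["force"],s["torque"],s["width"])
```

```text
16.5333 [0.50505574 0.14573792 0.04069748] [[ 1.68434961e-01  9.70299555e-01 -1.73633053e-01]
 [ 9.85712761e-01 -1.65824168e-01  2.95414573e-02]
 [-1.28493623e-04 -1.76128130e-01 -9.84367241e-01]] [-0.66088338 -0.32870227 -2.56665892] [ 0.02949572 -0.11042671  0.00077804] 0.02662414079538904
```

Call:
{"fn": "carry_out", "kwargs": {
  "targets": [
    {"rx": 0,"ry": 0,"rz": 0,"tx": 0,"ty": 0,"tz": -1,"jaw": -0.45},
    {"rx": 0,"ry": 0,"rz": 0,"tx": 0,"ty": 0,"tz": 0,"jaw": -0.45}
  ]
}}

```text
t: 16.7
tool_pos: [0.5051, 0.1457, 0.0396]
ee_rot: [[0.169, 0.97, -0.174], [0.986, -0.166, 0.03], [-0.0, -0.176, -0.984]]
force: [-1.1, 0.0, -1.6]
width: 0.0271
```

Call:
{"fn": "carry_out", "kwargs": {
  "targets": [
    {"rx": 0,"ry": 0,"rz": 0,"tx": 0,"ty": 0,"tz": -1,"jaw": -0.45},
    {"rx": 0,"ry": 0,"rz": 0,"tx": 0,"ty": 0,"tz": 0,"jaw": -0.45}
  ]
}}

```text
t: 16.87
tool_pos: [0.505, 0.1457, 0.0386]
ee_rot: [[0.168, 0.97, -0.174], [0.986, -0.166, 0.03], [-0.0, -0.176, -0.984]]
force: [-1.4, 0.3, -2.8]
width: 0.027
```

Call:
{"fn": "carry_out", "kwargs": {
  "targets": [
    {"rx": 0,"ry": 0,"rz": 0,"tx": 0,"ty": 0,"tz": -1,"jaw": -0.45},
    {"rx": 0,"ry": 0,"rz": 0,"tx": 0,"ty": 0,"tz": 0,"jaw": -0.45}
  ]
}}

```text
t: 17.03
tool_pos: [0.505, 0.1457, 0.0377]
ee_rot: [[0.168, 0.97, -0.174], [0.986, -0.166, 0.03], [-0.0, -0.176, -0.984]]
force: [0.1, -0.1, -1.9]
width: 0.0266
```

Call:
{"fn": "carry_out", "kwargs": {
  "targets": [
    {"rx": 0,"ry": 0,"rz": 0,"tx": 0,"ty": 0,"tz": -1,"jaw": -0.45},
    {"rx": 0,"ry": 0,"rz": 0,"tx": 0,"ty": 0,"tz": 0,"jaw": -0.45}
  ]
}}

```text
t: 17.2
tool_pos: [0.505, 0.1458, 0.0371]
ee_rot: [[0.169, 0.97, -0.174], [0.986, -0.166, 0.03], [-0.0, -0.176, -0.984]]
force: [-0.0, -0.5, -0.6]
width: 0.0266
```

Call:
{"fn": "carry_out", "kwargs": {
  "targets": [
    {"rx": 0,"ry": 0,"rz": 0,"tx": 0,"ty": 0,"tz": -1,"jaw": -0.45},
    {"rx": 0,"ry": 0,"rz": 0,"tx": 0,"ty": 0,"tz": 0,"jaw": -0.45}
  ]
}}

```text
t: 17.37
tool_pos: [0.505, 0.1458, 0.037]
ee_rot: [[0.168, 0.97, -0.174], [0.986, -0.166, 0.03], [-0.0, -0.176, -0.984]]
force: [-2.5, -0.4, 5.4]
width: 0.027
```

Run:
```python
from h import *
s=read_state();print(s["t"],s["tool_pos"],s["ee_rot"],s["force"],s["torque"],s["width"])
im=read_camera("side");cv2.imwrite("pics/m_s.png",cv2.resize(im[130:210,240:340],None,fx=7,fy=7,interpolation=cv2.INTER_CUBIC)[:,:,::-1])
im=read_camera("top");cv2.imwrite("pics/m_t.png",cv2.resize(im[160:250,200:300],None,fx=6,fy=6,interpolation=cv2.INTER_CUBIC)[:,:,::-1])
im=read_camera("wrist");cv2.imwrite("pics/m_w.png",im[:,:,::-1])
```

```text
17.3667 [0.50497425 0.14578851 0.03699555] [[ 1.68327176e-01  9.70258234e-01 -1.73968161e-01]
 [ 9.85731166e-01 -1.65716392e-01  2.95321246e-02]
 [-1.75588986e-04 -1.76456898e-01 -9.84308352e-01]] [-2.47854756 -0.43326859  5.36835132] [-0.09930444  0.47171742 -0.03941097] 0.02699133005066326
```

View pics/m_s.png

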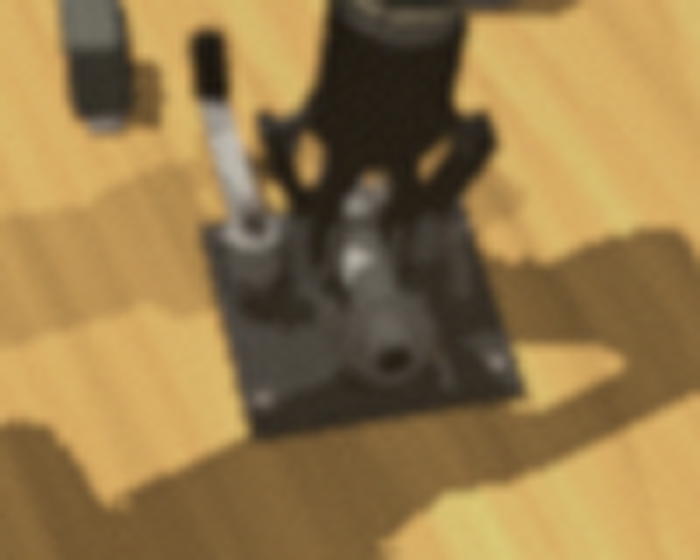

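View pics/m_t.png

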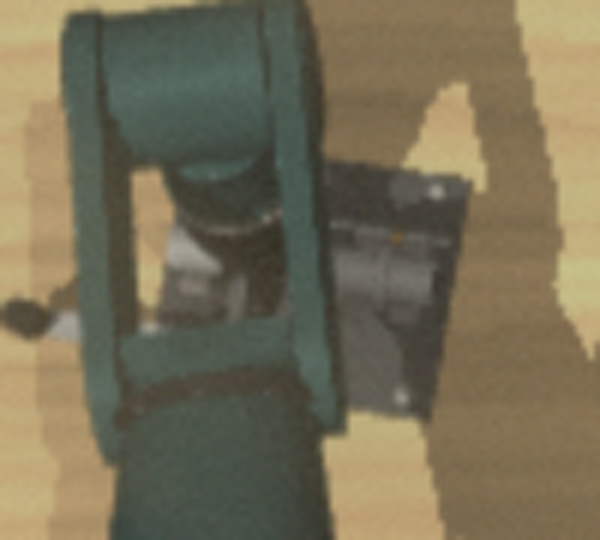

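View pics/m_w.png

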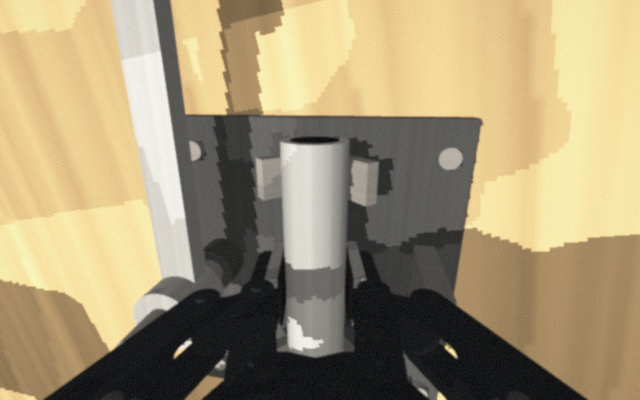

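Call:
{"fn": "carry_out", "kwargs": {
  "targets": [
    {"rx": 0,"ry": 0,"rz": 0,"tx": 0,"ty": 0,"tz": 0.7,"jaw": -0.45},
    {"rx": 0,"ry": 0,"rz": 0,"tx": 0,"ty": 0,"tz": 0,"jaw": -0.3},
    {"rx": 0,"ry": 0,"rz": 0,"tx": 0,"ty": 0,"tz": 0,"jaw": -0.2},
    {"rx": 0,"ry": 0,"rz": 0,"tx": 0,"ty": 0,"tz": 0,"jaw": -0.1},
    {"rx": 0,"ry": 0,"rz": 0,"tx": 0,"ty": 0,"tz": 0,"jaw": -0.1}
  ],
  "grip_force": 20
}}

```text
t: 17.93
tool_pos: [0.5036, 0.146, 0.0369]
ee_rot: [[0.168, 0.97, -0.177], [0.986, -0.165, 0.03], [-0.0, -0.18, -0.984]]
force: [-7.0, 0.3, 5.6]
width: 0.0382
```

Run:
```python
from h import *
s=read_state();print(s["t"],s["tool_pos"],s["force"],s["torque"],s["width"])
im=read_camera("wrist");cv2.imwrite("pics/n_w.png",im[:,:,::-1])
```

```text
17.9333 [0.50361303 0.14601836 0.03688454] [-6.99750207  0.30460512  5.64558862] [0.03167368 0.67220807 0.04075011] 0.03821486078808684
```

View pics/n_w.png

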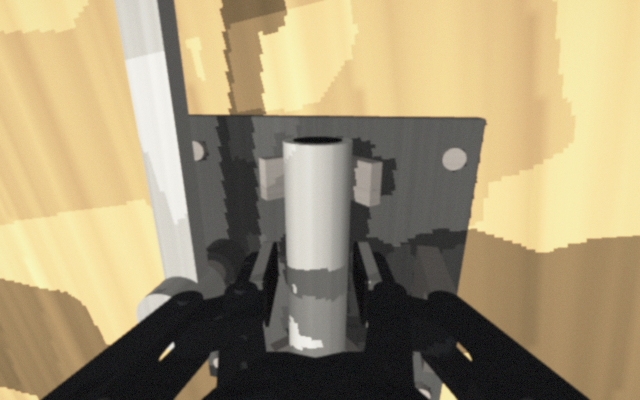

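Call:
{"fn": "carry_out", "kwargs": {
  "targets": [
    {"rx": 0,"ry": 0,"rz": 0,"tx": 0,"ty": 0,"tz": 4,"jaw": -0.1},
    {"rx": 0,"ry": 0,"rz": 0,"tx": 0.5,"ty": 0,"tz": 4,"jaw": -0.1},
    {"rx": 0,"ry": 0,"rz": 0,"tx": 0.5,"ty": 0,"tz": 4,"jaw": -0.1}
  ]
}}

```text
t: 18.23
tool_pos: [0.5067, 0.1457, 0.0489]
ee_rot: [[0.169, 0.971, -0.172], [0.986, -0.166, 0.029], [0.0, -0.175, -0.985]]
force: [-0.3, 0.2, -0.2]
width: 0.0383
```

Call:
{"fn": "carry_out", "kwargs": {
  "targets": [
    {"rx": 0,"ry": 0,"rz": 0,"tx": 2,"ty": 0,"tz": 12,"jaw": -0.1},
    {"rx": 0,"ry": 0,"rz": 0,"tx": 3,"ty": -0.5,"tz": 18,"jaw": 0.0},
    {"rx": 0,"ry": 0,"rz": 0,"tx": 3,"ty": -0.5,"tz": 25,"jaw": 0.0},
    {"rx": -0.85,"ry": -5,"rz": 0,"tx": 0,"ty": 0,"tz": 30,"jaw": 0.0},
    {"rx": -0.85,"ry": -5,"rz": 0,"tx": 0,"ty": 0,"tz": 30,"jaw": 0.0}
  ]
}}

```text
t: 18.65
tool_pos: [0.5156, 0.1442, 0.1648]
ee_rot: [[0.17, 0.985, 0.004], [0.985, -0.17, -0.001], [-0.0, 0.004, -1.0]]
force: [-0.2, 0.7, 1.2]
width: 0.0424
```

Call:
{"fn": "carry_out", "kwargs": {
  "targets": [
    {"rx": 0,"ry": 0,"rz": 7,"tx": -30,"ty": 10,"tz": 20,"jaw": 0.0},
    {"rx": 0,"ry": 0,"rz": 7,"tx": -30,"ty": 10,"tz": 10,"jaw": 0.0},
    {"rx": 0,"ry": 0,"rz": 7,"tx": -10,"ty": 15,"tz": 0,"jaw": 0.0},
    {"rx": 0,"ry": 0,"rz": 7,"tx": 0,"ty": 15,"tz": 0,"jaw": 0.0},
    {"rx": 0,"ry": 0,"rz": 7,"tx": 0,"ty": 15,"tz": 0,"jaw": 0.0}
  ]
}}

```text
t: 19.07
tool_pos: [0.444, 0.2105, 0.1958]
ee_rot: [[-0.433, 0.901, 0.004], [0.901, 0.433, 0.001], [-0.001, 0.004, -1.0]]
force: [0.0, 0.5, -0.6]
width: 0.0426
```

Run:
```python
from h import *
import pickle
s=read_state();print(s["t"],s["tool_pos"],s["ee_rot"],s["force"],s["width"],s["qpos"])
pickle.dump(get_calibration("wrist"),open("o.pkl","wb"))
im=read_camera("wrist");cv2.imwrite("pics/o_w.png",im[:,:,::-1])
im=read_camera("side");cv2.imwrite("pics/o_s.png",cv2.resize(im[130:210,240:340],None,fx=7,fy=7,interpolation=cv2.INTER_CUBIC)[:,:,::-1])
im=read_camera("top");cv2.imwrite("pics/o_t.png",cv2.resize(im[160:250,200:300],None,fx=6,fy=6,interpolation=cv2.INTER_CUBIC)[:,:,::-1])
```

```text
19.0667 [0.44396369 0.21046646 0.19583841] [[-4.32883351e-01  9.01441640e-01  3.86967872e-03]
 [ 9.01449789e-01  4.32881818e-01  1.26866980e-03]
 [-5.31481772e-04  4.03750710e-03 -9.99991708e-01]] [ 0.00736966  0.48005669 -0.61946293] 0.042551147151264235 [ 3.27254554e-01 -2.93504531e-02  1.59828788e+00 -4.25475607e-05
  1.56858310e+00 -1.20435480e-01]
```

View pics/o_w.png

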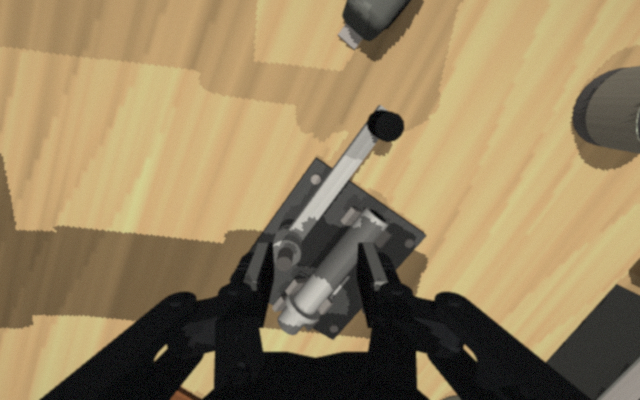

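View pics/o_s.png

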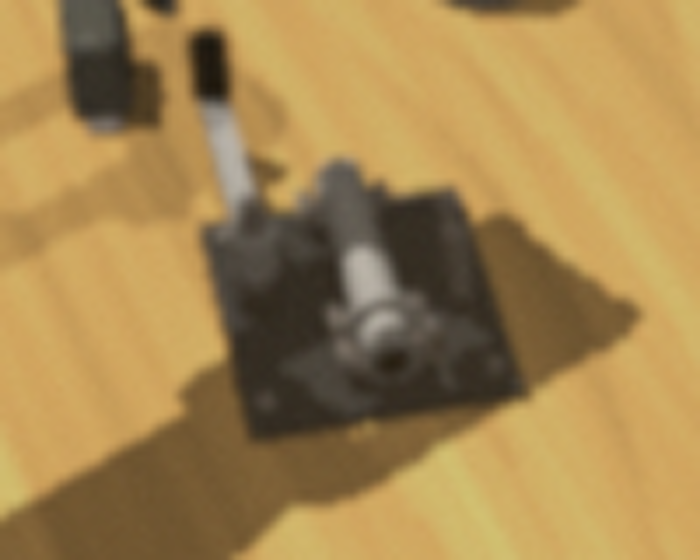

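View pics/o_t.png

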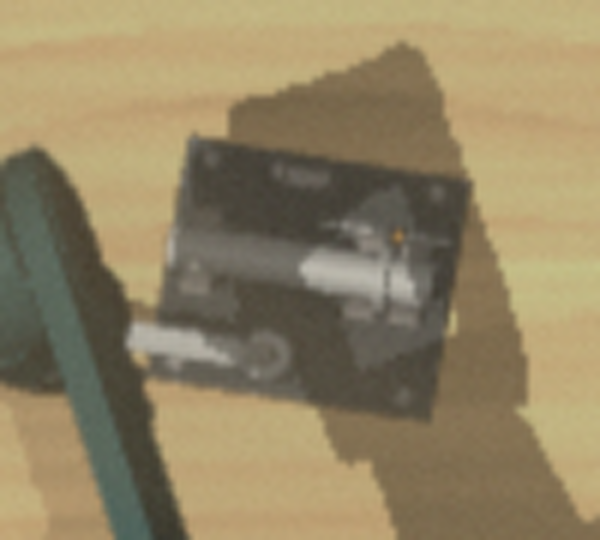

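Run:
```python
import cv2
a=cv2.imread("pics/o_w.png")
cv2.imwrite("pics/o_wz.png",cv2.resize(a[195:345,265:425],None,fx=4,fy=4,interpolation=cv2.INTER_CUBIC))
```

```text
(no output)
```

View pics/o_wz.png

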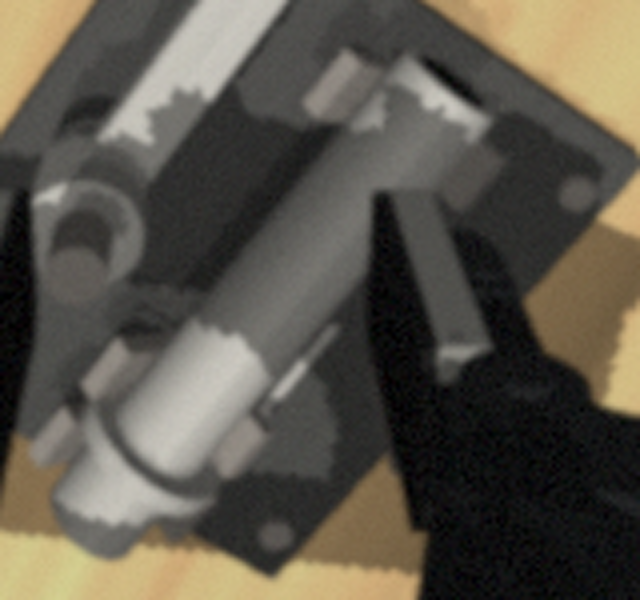

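Run:
```python
from h import *
import pickle
k=pickle.load(open("o.pkl","rb"))
print(ray("wrist",386,126,.091,k),ray("wrist",287,250,.084,k))
```

```text
[0.46545854 0.28502373 0.091     ] [0.4425705  0.15907344 0.084     ]
```

Call:
{"fn": "carry_out", "kwargs": {
  "targets": [
    {"rx": 0,"ry": 0,"rz": -7,"tx": 6,"ty": 19,"tz": -5,"jaw": 0.1},
    {"rx": 0,"ry": 0,"rz": -7,"tx": 6,"ty": 19,"tz": -10,"jaw": 0.1},
    {"rx": 0,"ry": 0,"rz": -7,"tx": 6,"ty": 18,"tz": -15,"jaw": 0.1},
    {"rx": 0,"ry": 0,"rz": -7,"tx": 5,"ty": 18,"tz": -15,"jaw": 0.1},
    {"rx": 0,"ry": 0,"rz": -7,"tx": 0,"ty": 0,"tz": -10,"jaw": 0.1}
  ]
}}

```text
t: 19.63
tool_pos: [0.4678, 0.2852, 0.1373]
ee_rot: [[0.176, 0.984, -0.0], [0.984, -0.176, 0.001], [0.001, -0.001, -1.0]]
force: [0.6, -0.2, 0.4]
width: 0.047
```

Call:
{"fn": "carry_out", "kwargs": {
  "targets": [
    {"rx": 0,"ry": 0,"rz": 0,"tx": 0,"ty": 0,"tz": 0,"jaw": 0.1},
    {"rx": 0,"ry": 0,"rz": 0,"tx": 0,"ty": 0,"tz": 0,"jaw": 0.1}
  ]
}}

```text
t: 19.8
tool_pos: [0.4671, 0.2828, 0.1381]
ee_rot: [[0.167, 0.986, -0.001], [0.986, -0.167, -0.001], [-0.002, -0.001, -1.0]]
force: [0.7, -0.1, -0.1]
width: 0.0466
```

Run:
```python
from h import *
s=read_state();print(s["t"],s["tool_pos"],s["ee_rot"][:,1],s["width"],s["qpos"])
k=get_calibration("wrist");im=read_camera("wrist")
cv2.imwrite("pics/p_w.png",im[:,:,::-1])
print(proj("wrist",(.4665,.285,.091),k))
import pickle;pickle.dump((s,k),open("p.pkl","wb"))
```

```text
19.8 [0.46713297 0.28283173 0.1380731 ] [ 0.98587418 -0.16748388 -0.00111848] 0.04660334661592538 [ 4.40963485e-01  1.28848356e-01  1.54998642e+00 -6.61656446e-04
  1.46458085e+00  6.09310399e-01]
[313.45686636 230.0177693 ]
```

View pics/p_w.png

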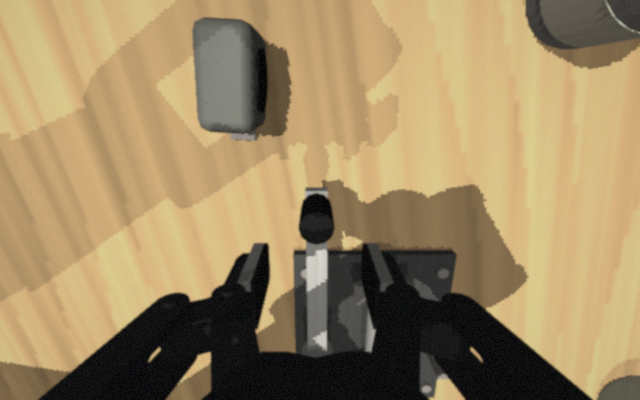

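Call:
{"fn": "carry_out", "kwargs": {
  "targets": [
    {"rx": 0,"ry": 0,"rz": 0,"tx": 0.5,"ty": 2,"tz": -20,"jaw": 0.1},
    {"rx": 0,"ry": 0,"rz": 0,"tx": 0,"ty": 0,"tz": -20,"jaw": 0.1},
    {"rx": 0,"ry": 0,"rz": 0,"tx": 0,"ty": 0,"tz": -12,"jaw": 0.1},
    {"rx": 0,"ry": 0,"rz": 0,"tx": 0,"ty": 0,"tz": -6,"jaw": 0.1},
    {"rx": 0,"ry": 0,"rz": 0,"tx": 0,"ty": 0,"tz": 0,"jaw": 0.1}
  ]
}}

```text
t: 20.27
tool_pos: [0.4671, 0.2849, 0.0796]
ee_rot: [[0.169, 0.986, -0.002], [0.986, -0.169, -0.001], [-0.001, -0.002, -1.0]]
force: [-0.2, 0.2, -0.8]
width: 0.0469
```

Call:
{"fn": "carry_out", "kwargs": {
  "targets": [
    {"rx": 0,"ry": 0,"rz": 0,"tx": 0,"ty": 0,"tz": 0,"jaw": -0.2},
    {"rx": 0,"ry": 0,"rz": 0,"tx": 0,"ty": 0,"tz": 0,"jaw": -0.7},
    {"rx": 0,"ry": 0,"rz": 0,"tx": 0,"ty": 0,"tz": 0,"jaw": -0.7},
    {"rx": 0,"ry": 0,"rz": 0,"tx": 0,"ty": 0,"tz": 0,"jaw": -0.7}
  ],
  "grip_force": 60
}}

```text
t: 20.6
tool_pos: [0.4685, 0.2862, 0.082]
ee_rot: [[0.168, 0.986, 0.003], [0.986, -0.168, 0.001], [0.002, 0.002, -1.0]]
force: [-0.2, 0.1, 1.1]
width: 0.0206
```

Call:
{"fn": "carry_out", "kwargs": {
  "targets": [
    {"rx": 0,"ry": 0,"rz": 0,"tx": 0,"ty": 0,"tz": 5,"jaw": -0.7},
    {"rx": 0,"ry": 0,"rz": 0,"tx": 0,"ty": 0,"tz": 7,"jaw": -0.7},
    {"rx": 0,"ry": 0,"rz": 0,"tx": 0,"ty": 0,"tz": 7,"jaw": -0.7},
    {"rx": 0,"ry": 0,"rz": 0,"tx": 0,"ty": 0,"tz": 5,"jaw": -0.7},
    {"rx": 0,"ry": 0,"rz": 0,"tx": 0,"ty": 0,"tz": 0,"jaw": -0.7}
  ]
}}

```text
t: 21.02
tool_pos: [0.4671, 0.2852, 0.1044]
ee_rot: [[0.169, 0.986, -0.002], [0.986, -0.169, -0.001], [-0.002, -0.001, -1.0]]
force: [1.2, -1.8, -10.5]
width: 0.0204
```

Call:
{"fn": "carry_out", "kwargs": {
  "targets": [
    {"rx": 0,"ry": 0,"rz": 0,"tx": 0,"ty": 0,"tz": 0,"jaw": -0.7}
  ]
}}

```text
t: 21.1
tool_pos: [0.4671, 0.2852, 0.104]
ee_rot: [[0.168, 0.986, -0.001], [0.986, -0.168, -0.001], [-0.002, -0.001, -1.0]]
force: [1.0, -2.8, -10.6]
width: 0.0203
```

Call:
{"fn": "carry_out", "kwargs": {
  "targets": [
    {"rx": 0,"ry": 0,"rz": -6,"tx": 14.6,"ty": -3.2,"tz": 0,"jaw": -0.7},
    {"rx": 0,"ry": 0,"rz": -6,"tx": 14.2,"ty": -4.7,"tz": 0,"jaw": -0.7},
    {"rx": 0,"ry": 0,"rz": -6,"tx": 13.6,"ty": -6.2,"tz": 0,"jaw": -0.7},
    {"rx": 0,"ry": 0,"rz": -6,"tx": 12.9,"ty": -7.6,"tz": 0,"jaw": -0.7},
    {"rx": 0,"ry": 0,"rz": -6,"tx": 12,"ty": -8.9,"tz": 0,"jaw": -0.7}
  ]
}}

```text
t: 21.52
tool_pos: [0.5346, 0.2549, 0.1035]
ee_rot: [[0.642, 0.766, -0.003], [0.766, -0.642, -0.0], [-0.002, -0.002, -1.0]]
force: [0.1, -0.3, -10.4]
width: 0.0198
```

Call:
{"fn": "carry_out", "kwargs": {
  "targets": [
    {"rx": 0,"ry": 0,"rz": -6,"tx": 11,"ty": -10.1,"tz": 0,"jaw": -0.7},
    {"rx": 0,"ry": 0,"rz": -6,"tx": 9.9,"ty": -11.2,"tz": 0,"jaw": -0.7},
    {"rx": 0,"ry": 0,"rz": -6,"tx": 8.7,"ty": -12.2,"tz": 0,"jaw": -0.7},
    {"rx": 0,"ry": 0,"rz": -6,"tx": 7.4,"ty": -13,"tz": 0,"jaw": -0.7},
    {"rx": 0,"ry": 0,"rz": -6,"tx": 6,"ty": -13.7,"tz": 0,"jaw": -0.7}
  ]
}}

```text
t: 21.93
tool_pos: [0.5775, 0.1949, 0.1034]
ee_rot: [[0.94, 0.342, -0.003], [0.342, -0.94, 0.001], [-0.002, -0.002, -1.0]]
force: [0.0, 0.5, -10.5]
width: 0.0201
```

Call:
{"fn": "carry_out", "kwargs": {
  "targets": [
    {"rx": 0,"ry": 0,"rz": -6,"tx": 4.5,"ty": -14.2,"tz": 0,"jaw": -0.7},
    {"rx": 0,"ry": 0,"rz": -6,"tx": 3,"ty": -14.6,"tz": 0,"jaw": -0.7},
    {"rx": 0,"ry": 0,"rz": -6,"tx": 1.4,"ty": -14.9,"tz": 0,"jaw": -0.7},
    {"rx": 0,"ry": 0,"rz": -3,"tx": 0,"ty": -8,"tz": 0,"jaw": -0.7},
    {"rx": 0,"ry": 0,"rz": 0,"tx": 0,"ty": 0,"tz": 0,"jaw": -0.7}
  ]
}}

```text
t: 22.35
tool_pos: [0.5863, 0.1426, 0.1036]
ee_rot: [[1.0, -0.016, -0.002], [-0.016, -1.0, 0.001], [-0.002, -0.001, -1.0]]
force: [-0.1, 1.6, -11.2]
width: 0.02
```

Call:
{"fn": "carry_out", "kwargs": {
  "targets": [
    {"rx": 0,"ry": 0,"rz": 0,"tx": 0,"ty": 0,"tz": 0,"jaw": -0.7}
  ]
}}

```text
t: 22.43
tool_pos: [0.5863, 0.1435, 0.1038]
ee_rot: [[1.0, -0.012, -0.002], [-0.012, -1.0, 0.001], [-0.002, -0.001, -1.0]]
force: [-0.4, 1.0, -11.4]
width: 0.02
```

Call:
{"fn": "carry_out", "kwargs": {
  "targets": [
    {"rx": 0,"ry": 0,"rz": -4,"tx": -0.5,"ty": -8,"tz": 0,"jaw": -0.7},
    {"rx": 0,"ry": 0,"rz": -3,"tx": -0.8,"ty": -7,"tz": 0,"jaw": -0.7},
    {"rx": 0,"ry": 0,"rz": -1.5,"tx": -0.5,"ty": -4,"tz": 0,"jaw": -0.7},
    {"rx": 0,"ry": 0,"rz": 0,"tx": -0.2,"ty": -1.5,"tz": 0,"jaw": -0.7},
    {"rx": 0,"ry": 0,"rz": 0,"tx": 0,"ty": 0,"tz": 0,"jaw": -0.7}
  ]
}}

```text
t: 22.85
tool_pos: [0.5846, 0.1233, 0.1044]
ee_rot: [[0.987, -0.158, -0.001], [-0.158, -0.987, 0.001], [-0.001, -0.001, -1.0]]
force: [0.1, 1.4, -11.7]
width: 0.0203
```

Run:
```python
from h import *
s=read_state();print(s["t"],s["tool_pos"],s["ee_rot"][:,1],s["force"],s["torque"],s["width"],s["qpos"])
im=read_camera("wrist");cv2.imwrite("pics/q_w.png",im[:,:,::-1])
im=read_camera("side");cv2.imwrite("pics/q_s.png",cv2.resize(im[130:210,240:340],None,fx=7,fy=7,interpolation=cv2.INTER_CUBIC)[:,:,::-1])
```

```text
22.85 [0.5845566  0.12328708 0.10438384] [-1.58402542e-01 -9.87374486e-01 -5.09319893e-04] [  0.12946637   1.37778956 -11.72485465] [ 0.03334099 -0.31516754 -0.10052054] 0.020287067684762763 [1.12636446e-01 2.62192743e-01 1.46238963e+00 6.70367421e-04
 1.41749053e+00 1.84240266e+00]
```

View pics/q_w.png

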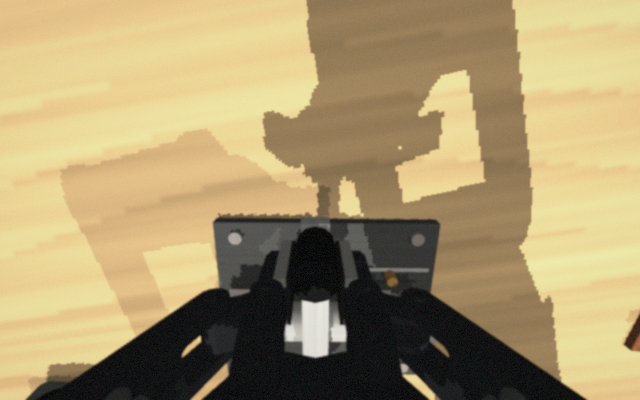

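View pics/q_s.png

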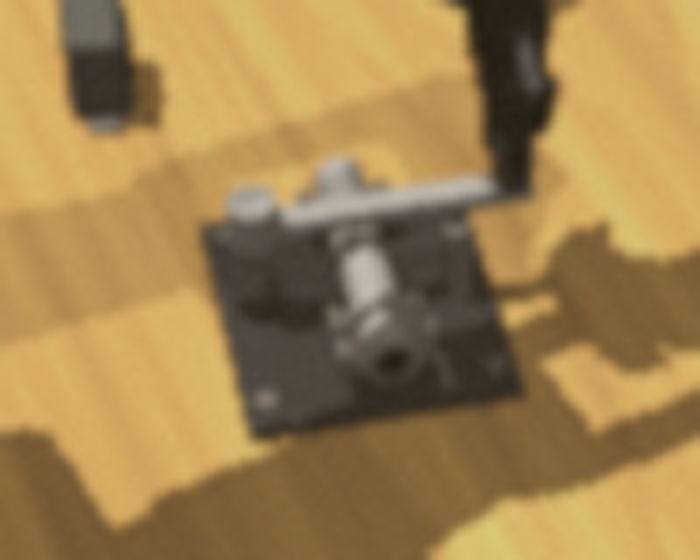

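Call:
{"fn": "carry_out", "kwargs": {
  "targets": [
    {"rx": 0,"ry": 0,"rz": -0.4,"tx": 0,"ty": -1,"tz": 0,"jaw": -0.7},
    {"rx": 0,"ry": 0,"rz": 0,"tx": 0,"ty": -0.5,"tz": 0,"jaw": -0.7},
    {"rx": 0,"ry": 0,"rz": 0,"tx": 0,"ty": 0,"tz": 0,"jaw": -0.7}
  ]
}}

```text
t: 23.2
tool_pos: [0.5844, 0.1218, 0.1044]
ee_rot: [[0.986, -0.167, -0.001], [-0.167, -0.986, 0.001], [-0.001, -0.001, -1.0]]
force: [-1.7, 2.2, -9.8]
width: 0.0201
```

Call:
{"fn": "carry_out", "kwargs": {
  "targets": [
    {"rx": 0,"ry": 0,"rz": 0,"tx": 0,"ty": 0,"tz": -3,"jaw": -0.7},
    {"rx": 0,"ry": 0,"rz": 0,"tx": 0,"ty": 0,"tz": -3,"jaw": -0.7},
    {"rx": 0,"ry": 0,"rz": 0,"tx": 0,"ty": 0,"tz": -3,"jaw": -0.7},
    {"rx": 0,"ry": 0,"rz": 0,"tx": 0,"ty": 0,"tz": -2,"jaw": -0.7},
    {"rx": 0,"ry": 0,"rz": 0,"tx": 0,"ty": 0,"tz": 0,"jaw": -0.7}
  ]
}}

```text
t: 23.62
tool_pos: [0.5846, 0.1215, 0.093]
ee_rot: [[0.986, -0.167, -0.001], [-0.167, -0.986, 0.001], [-0.001, -0.0, -1.0]]
force: [-2.0, 3.8, -9.1]
width: 0.0204
```

Call:
{"fn": "carry_out", "kwargs": {
  "targets": [
    {"rx": 0,"ry": 0,"rz": 0,"tx": 0,"ty": 0,"tz": -1.5,"jaw": -0.7},
    {"rx": 0,"ry": 0,"rz": 0,"tx": 0,"ty": 0,"tz": -1.5,"jaw": -0.7},
    {"rx": 0,"ry": 0,"rz": 0,"tx": 0,"ty": 0,"tz": 0,"jaw": -0.7}
  ]
}}

```text
t: 23.87
tool_pos: [0.5847, 0.1214, 0.0903]
ee_rot: [[0.986, -0.167, -0.0], [-0.167, -0.986, 0.0], [-0.0, -0.0, -1.0]]
force: [-2.3, 4.3, -9.4]
width: 0.0202
```

Call:
{"fn": "carry_out", "kwargs": {
  "targets": [
    {"rx": 0,"ry": 0,"rz": 0,"tx": 0,"ty": 0,"tz": -1,"jaw": -0.7},
    {"rx": 0,"ry": 0,"rz": 0,"tx": 0,"ty": 0,"tz": -1,"jaw": -0.7},
    {"rx": 0,"ry": 0,"rz": 0,"tx": 0,"ty": 0,"tz": 0,"jaw": -0.7}
  ]
}}

```text
t: 24.12
tool_pos: [0.5849, 0.1214, 0.0891]
ee_rot: [[0.986, -0.167, 0.0], [-0.167, -0.986, 0.0], [0.0, -0.0, -1.0]]
force: [-2.2, 3.8, -6.4]
width: 0.0201
```

Call:
{"fn": "carry_out", "kwargs": {
  "targets": [
    {"rx": 0,"ry": 0,"rz": 0,"tx": 0,"ty": 0.4,"tz": -1,"jaw": -0.7},
    {"rx": 0,"ry": 0,"rz": 0,"tx": 0,"ty": 0,"tz": 0,"jaw": -0.7}
  ]
}}

```text
t: 24.28
tool_pos: [0.5852, 0.1215, 0.0888]
ee_rot: [[0.986, -0.167, 0.001], [-0.167, -0.986, -0.0], [0.001, 0.0, -1.0]]
force: [-3.4, 2.4, -1.9]
width: 0.0202
```

Run:
```python
from h import *
s=read_state();print(s["t"],s["tool_pos"],s["force"],s["torque"],s["width"])
im=read_camera("wrist");cv2.imwrite("pics/r_w.png",im[:,:,::-1])
im=read_camera("side");cv2.imwrite("pics/r_s.png",cv2.resize(im[130:210,240:340],None,fx=7,fy=7,interpolation=cv2.INTER_CUBIC)[:,:,::-1])
```

```text
24.2833 [0.58515057 0.12148173 0.08879515] [-3.44176669  2.37265909 -1.8584598 ] [ 0.42756929  0.58515917 -0.15797861] 0.020237383288569704
```

View pics/r_s.png

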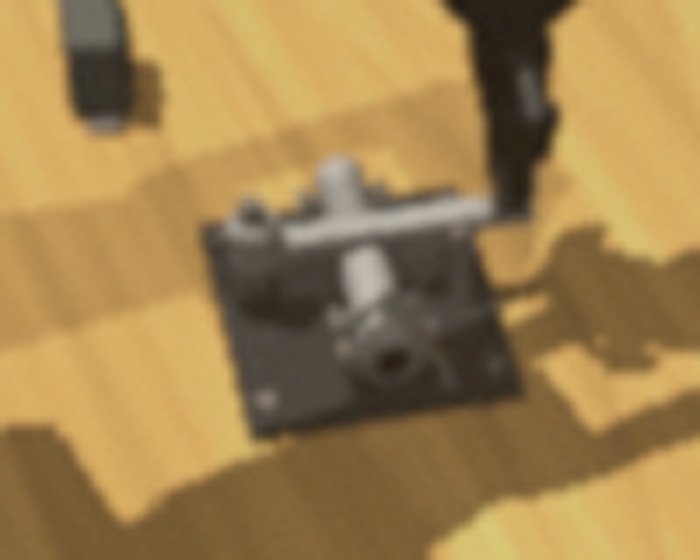

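View pics/r_w.png

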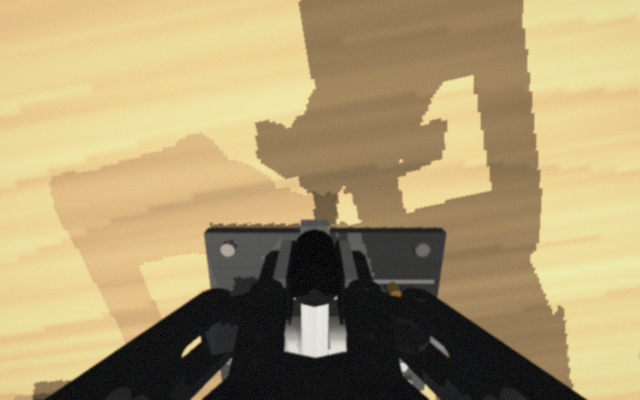

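Call:
{"fn": "carry_out", "kwargs": {
  "targets": [
    {"rx": 0,"ry": 0,"rz": 0,"tx": -0.3,"ty": 0.4,"tz": -0.5,"jaw": -0.7},
    {"rx": 0,"ry": 0,"rz": 0,"tx": 0,"ty": 0,"tz": 0,"jaw": -0.7}
  ]
}}

```text
t: 24.55
tool_pos: [0.5853, 0.1216, 0.0885]
ee_rot: [[0.986, -0.167, 0.002], [-0.167, -0.986, -0.001], [0.003, 0.001, -1.0]]
force: [-4.4, 1.6, 1.8]
width: 0.0203
```

Call:
{"fn": "carry_out", "kwargs": {
  "targets": [
    {"rx": 0,"ry": 0,"rz": 0,"tx": 0,"ty": 0,"tz": 0,"jaw": -0.4},
    {"rx": 0,"ry": 0,"rz": 0,"tx": 0,"ty": 0,"tz": 0,"jaw": -0.2},
    {"rx": 0,"ry": 0,"rz": 0,"tx": 0,"ty": 0,"tz": 0,"jaw": 0},
    {"rx": 0,"ry": 0,"rz": 0,"tx": 0,"ty": 0,"tz": 0,"jaw": 0}
  ],
  "grip_force": 20
}}

```text
t: 24.88
tool_pos: [0.5854, 0.1217, 0.0876]
ee_rot: [[0.986, -0.167, 0.002], [-0.167, -0.986, -0.001], [0.002, 0.0, -1.0]]
force: [0.6, -0.6, 0.6]
width: 0.0431
```

Call:
{"fn": "carry_out", "kwargs": {
  "targets": [
    {"rx": 0,"ry": 0,"rz": 0,"tx": 0,"ty": 0,"tz": 15,"jaw": 0},
    {"rx": 0,"ry": 0,"rz": 0,"tx": 0,"ty": 0,"tz": 30,"jaw": 0},
    {"rx": 0,"ry": 0,"rz": 0,"tx": 0,"ty": 0,"tz": 35,"jaw": 0},
    {"rx": 0,"ry": 0,"rz": 0,"tx": 0,"ty": 0,"tz": 35,"jaw": 0},
    {"rx": 0,"ry": 0,"rz": 0,"tx": 0,"ty": 0,"tz": 20,"jaw": 0}
  ]
}}

```text
t: 25.3
tool_pos: [0.5862, 0.1219, 0.2272]
ee_rot: [[0.986, -0.167, 0.008], [-0.167, -0.986, 0.0], [0.007, -0.001, -1.0]]
force: [0.6, 0.0, 1.7]
width: 0.0426
```

Call:
{"fn": "carry_out", "kwargs": {
  "targets": [
    {"rx": 0,"ry": 0,"rz": 0,"tx": 0,"ty": 30,"tz": 15,"jaw": 0},
    {"rx": 0,"ry": 0,"rz": 0,"tx": 0,"ty": 38,"tz": 0,"jaw": 0},
    {"rx": 0,"ry": 0,"rz": 0,"tx": 0,"ty": 38,"tz": 0,"jaw": 0},
    {"rx": 0,"ry": 0,"rz": 0,"tx": 0,"ty": 38,"tz": 0,"jaw": 0},
    {"rx": 0,"ry": 0,"rz": 0,"tx": 0,"ty": 0,"tz": 0,"jaw": 0}
  ]
}}

```text
t: 25.72
tool_pos: [0.5837, 0.2726, 0.2366]
ee_rot: [[0.987, -0.16, 0.0], [-0.16, -0.987, 0.004], [-0.0, -0.004, -1.0]]
force: [-0.1, -0.7, -0.5]
width: 0.0425
```

Run:
```python
from h import *
import pickle
s=read_state();print(s["t"],s["tool_pos"],s["force"],s["width"])
im=read_camera("wrist");cv2.imwrite("pics/s_w.png",im[:,:,::-1])
im=read_camera("side");cv2.imwrite("pics/s_s.png",cv2.resize(im[130:210,240:340],None,fx=7,fy=7,interpolation=cv2.INTER_CUBIC)[:,:,::-1])
im=read_camera("top");cv2.imwrite("pics/s_t.png",cv2.resize(im[160:250,200:300],None,fx=6,fy=6,interpolation=cv2.INTER_CUBIC)[:,:,::-1])
```

```text
25.7167 [0.58368736 0.27255869 0.23662875] [-0.08200584 -0.73270223 -0.52409616] 0.042492415595464766
```

View pics/s_s.png

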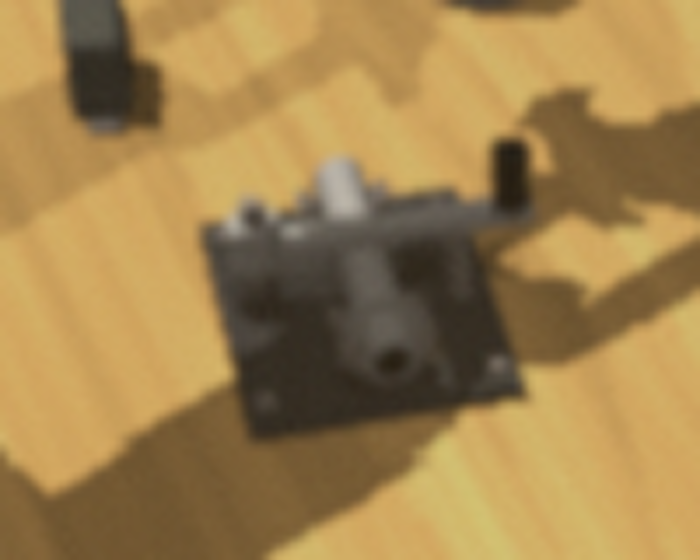

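View pics/s_t.png

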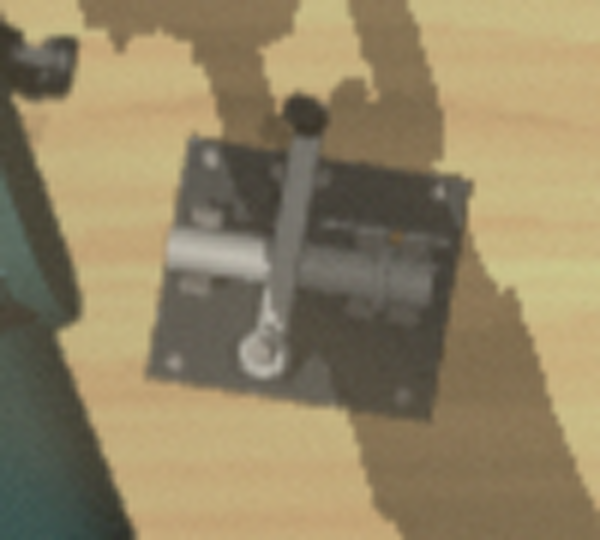

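View pics/s_w.png

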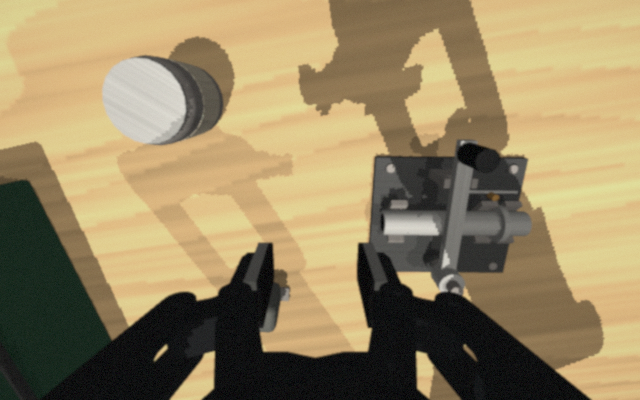

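Run:
```python
import cv2
a=cv2.imread("pics/s_w.png")
cv2.imwrite("pics/s_wz.png",cv2.resize(a[130:300,365:545],None,fx=4,fy=3.5,interpolation=cv2.INTER_CUBIC))
```

```text
(no output)
```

View pics/s_wz.png

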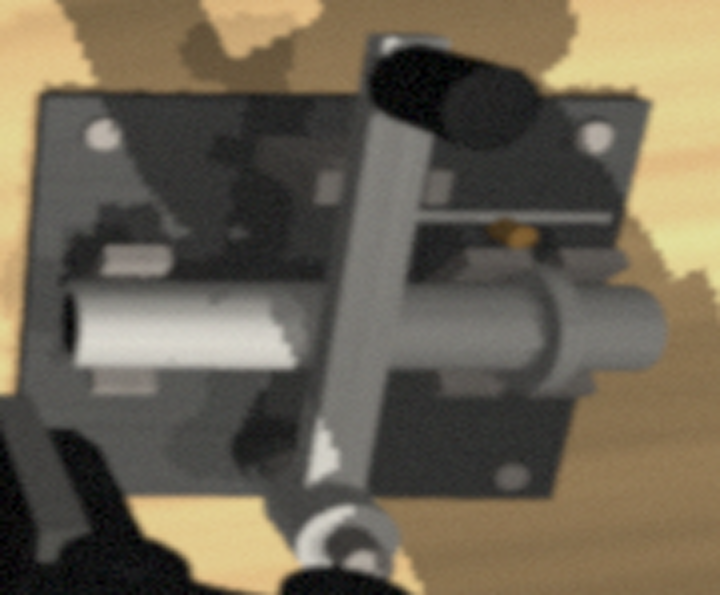

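The wrist view shows the flange down between the two locator pieces, the tube in both Vs, and the bar across it between the ears. I'm handing the job in.

Run:
```python
from plant import *
print(job_done(), read_state()["t"])
```

```text
the job is handed in; nothing more can be done
the job is handed in; nothing more can be done
```

The tube is clamped in the drilling cradle and the job is handed in, at about 26 s of the 72 s allowed. I lifted the clamp bar and swung it about 90° aside, then lowered it. I laid the flanged tube in the Vs with the flange in the slot, then swung the bar back and lowered it onto the tube.

**Last checks**
- **Flange:** the last wrist and top pictures show it down between the two locator pieces. On the way down there was no contact at the height where a riding flange would have stopped it. The tube touched down at the expected seated height, with about 7 N.
- **Bar:** the pictures show it lying between the keeper ears across the tube. My grip had taken over the bar's load before I opened it, so nothing snapped down.
- **Other objects:** those in the last pictures look unmoved. I did not compare the rest one by one.

**What did not go cleanly**
- **Gripper contact:** on my first descent the gripper's linkage touched something beside the tube, most likely the clamp post, with about 5 N. I backed off and tilted the tool 10°. As I opened the jaws, the other side pressed, probably on the keeper, with about 9 N.
- **Measurement spread:** the top camera put the flange about 3 mm away from the slot in y, while the wrist camera had them aligned. The free descent agreed with the wrist camera.
- **Bar rest height:** I estimate the bar rests about 7–8 mm up, against the stated 6 mm. My reference for that is only good to about 1.5 mm.

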